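Change the grease cartridges of a four-port lubricator

ROBOT

A 6-joint arm with a two-finger parallel gripper is mounted at the origin on a cart in front of the work surface, level with it; the furniture and walls round the work are solid. World frame = base frame: x ahead of the robot, y to its left, z up, the work surface at z = 0. Lengths are in m, angles in rad, forces in N, time in s.
With the tool pointing down it reaches from about 0.375 to 0.75 m from the base axis. Payload 9 kg.
Tool frame: the origin (TCP) lies between the finger pads; the fingertips stand 19 mm ahead of it and the grasp point (between the pads) is the TCP; z points along the fingers, y is the line along which they close (so a half turn about z gives the same grasp; the last joint's range is limited). The gripper opens to 85 mm and grips with 20 to 120 N. Pads are 22 mm wide; open, the fingers measure 114 mm over their backs; the gripper's body (76 mm by 85 mm) begins 54 mm behind the grasp point. The pads swing forward as they close: fully open they stand 13 mm farther back than shut.
Start: joints at [-1.464, 0.104, 0.097, 1.564, 0, 1.353], TCP at [0.191, -0.569, 0.25] pointing down, gripper open.
Joint ranges: [-2.99, 2.99], [-0.84, 1.86], [-1.1, 1.16], [-1.84, 2.11], [-1.51, 1.56], [-3.14, 3.14]. Speed limits (rad/s): [2.22, 2.22, 2.57, 3.14, 3.14, 3.14].

INTERFACE

Orientations are given as a unit quaternion [x, y, z, w].
In Python, from cell import * gives the robot as it stands.
- The arm moves only by the tool carry_out, never from a script. Its argument "series" is a list of rows, each a list of 4 numbers: the shift along the tool's x, y, z in mm, then the turn about the tool's z in degrees. In form: [[x, y, z, spin], ...]. A call has 1 to 10 rows; each row shifts and turns the commanded pose from where the row before left it, along the tool's axes as they then stand; what a row does not reach is not made up. A row lasts 1/10 s, in which the tool goes at most 50 mm and 8.59 degrees, less where a joint would pass 70% of its speed; a pose out of reach is approached as far as the arm can. A call is refused whole if a number of a shift passes 50 or a number of a turn 8.59, either way. A call with a gripper value outside its range is refused whole. "gripper" is the closure, from 0 (fully open) to 1 (shut), set as the call begins (left out, the last holds). The fingers move at their own pace and stop on an object; the grip force is fixed at half the most. Time passes only in rows, so rows that do not move let the fingers close. It gives the time, the measured TCP pose, the force, the opening and the grip force at its end, in the units of the state.
- read_state(): the state, without advancing time (a new reading comes with each control period).
- get_image(name): name is "scene" or "side" or "wrist"; returns the picture (420x560x3 uint8, red, green, blue); there is no depth.
- camera_model(name): a dict with "intrinsics" (3x3 intrinsics, pixels), "position" and "rotation" of the camera in the world. Camera axes: x right, y up, looking along -z (the intrinsics and any distortion apply to the point x, -y, -z); pixel columns grow to the right and rows downward; lengths in m; the calibration is good to about 2 mm. A picture is of the moment at which its call begins: read the wrist's pose just before it. camera_model takes no time and is no camera call; for the wrist camera it gives the pose at the moment of the call.
- sign_off(): hands the job in; it is judged then, once.
The state is a dict: "time": time; "joints": joint angles; "joint_velocities": joint speeds; "joint_efforts": joint torques, N m; "tool_pos": TCP position; "ee_rot": TCP orientation; "ft_force": force on the tool from outside, world axes, zero at the start; "moment": the same for the moment, N m; "grip_width": finger opening in m; "grasp_force": force on a finger pad.
Only numpy, scipy, OpenCV 4.12 (cv2) and the standard library are available. Lean on these libraries where they do the work, as an engineer would, in place of code of your own. Each camera call takes 0.05 s, during which the arm holds its last target. There are 200 camera calls.

TASK

First switch the grease lubricator off by turning its dial back to the red mark. Then change its cartridges: unlock the two spent ones (pale empty cup, red grip) and put them in the blue returns tray, and fit every full cartridge that stands on the bench (amber cup, green grip) in an empty port, pushed down and turned a quarter turn clockwise so that it locks; leave the full cartridge that is already fitted as it is, and the grease tub where it stands. Only when all that is done, switch the lubricator on again with its dial on the third click from the red mark.

Things in the scene. Friction and masses are not known exactly. Their poses are not given: they have to be found in the camera images.
- lubricator: Four-port grease lubricator, fixed: grey deck 172 x 186 mm, 26 mm high, with 2 x 2 raised aluminium ports (rings 75 mm across, 84 mm apart, 46 mm high), and at its right (-y) end a black control box 60 mm high with the dial. Origin: on the bench under the unit's middle; x points away from the robot at yaw 0, z up. Locked cartridges stand up to 109 mm above the bench.
- port_1 (a point): Bayonet port: point on its upright axis in the plane of its lip, 46 mm above the bench; axes as the lubricator's. Round hole 46 mm wide, crossed by an entry slot for the lugs, 14 mm wide, 61 mm long, along the lubricator's x (red mark at its near end). A cartridge enters with its x along the lubricator's x, either way round, and first rests on the sprung valve, origin 5 mm below this point.
- port_2 (a point): As port_1. To lock: push the cartridge down 8 mm (spring 3 N, growing to 6.5 N) until its cup's shoulder meets the lip (origin 13 mm below this point); held down, turn it a quarter turn CLOCKWISE seen from above to a stop (the other way is blocked).
- port_3 (a point): As port_1. Let go after the quarter turn, the cartridge springs up 4 mm: origin 9 mm below this point, x across the lubricator's x within 5 degrees, lugs in pockets under the lip (white mark on the ring), so that it cannot turn back.
- port_4 (a point): As port_1. To take a locked cartridge out: push it down 4 mm, to where its shoulder meets the lip, turn it a quarter turn ANTICLOCKWISE to a stop, lift.
- dial (a joint): Interval dial on the control box, upright axis; 0 = off (white pointer at the red mark, end stop), grows CLOCKWISE seen from above to the end stop at 2.618 rad. It clicks every 0.524 rad (30 degrees), at each of five white marks: first click 0.524, second 1.047, third 1.571, fourth 2.094, fifth 2.618. Let go between clicks it snaps to the nearer one; about 0.06 N m turns it.
- dial_grip (a point): On the dial's axis, 89 mm above the bench: where to pinch its black grip bar, 48 mm long, 14 mm thick, 68 to 95 mm above the bench, on a skirt 54 mm across. x runs along the bar to the pointer end (white line) and turns with the dial; pinch across the thickness.
- cart_1: Full grease cartridge, 72 mm tall, 230 g, amber cup, green grip; stands on the bench. Origin: centre of underside; z up, x along lugs and grip. Brass spigot 42 mm wide, z 0 to 13, foot chamfered; two lugs at its very bottom (a bar 58 mm along x, 10 wide, 5 high); cup 56 mm wide, z 13 to 45; wing grip 46 mm along x, 16 mm thick along y, z 45 to 72, to be pinched across from above.
- cart_2: Full cartridge like cart_1, also standing on the bench. (Of cart_1 to cart_3 one may be absent.)
- cart_3: Full cartridge like cart_1, also standing on the bench. (Of cart_1 to cart_3 one may be absent.)
- spent_1: Spent cartridge, shape and axes of cart_1, 160 g, pale empty cup with a black piston at the bottom, red grip. Starts locked in a port.
- spent_2: Spent cartridge like spent_1, locked in another port.
- cart_kept: Full cartridge like cart_1 that is already locked in a third port; to stay there, neither turned nor moved.
- returns_tray: Blue open plastic tray, 160 mm along its x by 130 mm along its y, 45 mm high, walls and floor 4 mm; fixed, empty. Origin: centre of its underside. The spent cartridges may stand or lie in it.
- grease_tub: Yellow and white tub with lid, 78 mm in diameter, 68 mm high, behind the lubricator's right end; to be left where it stands. Origin: centre of its underside.
There are look-alikes about, which are no part of the job. What is shaped like the cart_1 but pink, purple or turquoise is not meant.

How it is judged:
On the way, in this order (a step that is already met when the one before it is completed fails the run):
1. the dial is turned back to off (value of joint dial below 0.15 rad), for 0.2 s.
2. with the dial still off, both spent cartridges lie or stand in the tray and every full cartridge of the bench is locked in a port (x of spent_1 in the frame of returns_tray between -0.08 and 0.08 m and y of spent_1 in the frame of returns_tray between -0.065 and 0.065 m and z of each of spent_1, spent_2 in the frame of returns_tray below 0.05 m and linear speed of each of spent_1, spent_2 below 0.03 m/s and x of spent_2 in the frame of returns_tray between -0.08 and 0.08 m and y of spent_2 in the frame of returns_tray between -0.065 and 0.065 m and height (world z) of cart_1 between 0.0355 and 0.0395 m and (horizontal distance between cart_1 and port_1 below 0.005 m or horizontal distance between cart_1 and port_2 below 0.005 m or horizontal distance between cart_1 and port_3 below 0.005 m or horizontal distance between cart_1 and port_4 below 0.005 m) and angle between the x axis of each of cart_1, cart_2, cart_3 and the x axis of lubricator, either way round above 1.4 rad and angle between each of cart_1, cart_2, cart_3's own z axis and vertical below 0.12 rad and height (world z) of cart_2 between 0.0355 and 0.0395 m and (horizontal distance between cart_2 and port_1 below 0.005 m or horizontal distance between cart_2 and port_2 below 0.005 m or horizontal distance between cart_2 and port_3 below 0.005 m or horizontal distance between cart_2 and port_4 below 0.005 m) and height (world z) of cart_3 between 0.0355 and 0.0395 m and (horizontal distance between cart_3 and port_1 below 0.005 m or horizontal distance between cart_3 and port_2 below 0.005 m or horizontal distance between cart_3 and port_3 below 0.005 m or horizontal distance between cart_3 and port_4 below 0.005 m) and value of joint dial below 0.2 rad), for 0.2 s.
3. the dial is set to the third click (value of joint dial between 1.421 and 1.721 rad), for 0.2 s.
At the end, for the whole second after the job is handed in: Spent cartridges at rest in the tray; all full cartridges locked: within 5 mm of a port's axis, origin 6.5 to 10.5 mm below its lip, turned to within 10 degrees of the full quarter turn, upright within 7 degrees; dial at the third click (1.571 rad within 0.15) (all of step 3 and x of spent_1 in the frame of returns_tray between -0.08 and 0.08 m and y of spent_1 in the frame of returns_tray between -0.065 and 0.065 m and z of each of spent_1, spent_2 in the frame of returns_tray below 0.05 m and linear speed of each of spent_1, spent_2 below 0.03 m/s and x of spent_2 in the frame of returns_tray between -0.08 and 0.08 m and y of spent_2 in the frame of returns_tray between -0.065 and 0.065 m and height (world z) of cart_1 between 0.0355 and 0.0395 m and (horizontal distance between cart_1 and port_1 below 0.005 m or horizontal distance between cart_1 and port_2 below 0.005 m or horizontal distance between cart_1 and port_3 below 0.005 m or horizontal distance between cart_1 and port_4 below 0.005 m) and angle between the x axis of each of cart_1, cart_2, cart_3, cart_kept and the x axis of lubricator, either way round above 1.4 rad and angle between each of cart_1, cart_2, cart_3, cart_kept's own z axis and vertical below 0.12 rad and height (world z) of cart_2 between 0.0355 and 0.0395 m and (horizontal distance between cart_2 and port_1 below 0.005 m or horizontal distance between cart_2 and port_2 below 0.005 m or horizontal distance between cart_2 and port_3 below 0.005 m or horizontal distance between cart_2 and port_4 below 0.005 m) and height (world z) of cart_3 between 0.0355 and 0.0395 m and (horizontal distance between cart_3 and port_1 below 0.005 m or horizontal distance between cart_3 and port_2 below 0.005 m or horizontal distance between cart_3 and port_3 below 0.005 m or horizontal distance between cart_3 and port_4 below 0.005 m) and height (world z) of cart_kept between 0.0355 and 0.0395 m and (horizontal distance between cart_kept and port_1 below 0.005 m or horizontal distance between cart_kept and port_2 below 0.005 m or horizontal distance between cart_kept and port_3 below 0.005 m or horizontal distance between cart_kept and port_4 below 0.005 m) and contact force between each of cart_1, cart_2, cart_3, spent_1, spent_2 and the fingers below 0.1 N); the robot touches nothing.
It fails at once if the lubricator is switched on (dial over 0.4) while the change is under way: a spent cartridge out of its port, and one not in the tray or a full one of the bench not in a port (value of joint dial above 0.4 rad and distance of any of spent_1, spent_2 from where it was at the start of the episode above 0.05 m and (horizontal distance between any of spent_1, spent_2 and returns_tray above 0.11 m or (horizontal distance between cart_1 and port_1 above 0.015 m and horizontal distance between cart_1 and port_2 above 0.015 m and horizontal distance between cart_1 and port_3 above 0.015 m and horizontal distance between cart_1 and port_4 above 0.015 m) or (horizontal distance between cart_2 and port_1 above 0.015 m and horizontal distance between cart_2 and port_2 above 0.015 m and horizontal distance between cart_2 and port_3 above 0.015 m and horizontal distance between cart_2 and port_4 above 0.015 m) or (horizontal distance between cart_3 and port_1 above 0.015 m and horizontal distance between cart_3 and port_2 above 0.015 m and horizontal distance between cart_3 and port_3 above 0.015 m and horizontal distance between cart_3 and port_4 above 0.015 m))).
It fails at once if the full cartridge already fitted is turned or moved by over 12 mm (distance of cart_kept from where it was at the start of the episode above 0.012 m or angle between the x axis of cart_kept and the x axis of lubricator, either way round below 1.25 rad).
It fails at once if the grease tub is moved by over 30 mm (distance of grease_tub from where it was at the start of the episode above 0.03 m).
Of cart_1, cart_2, cart_3 only 2 to 3 are there at a start; the rules pass over those that are not, and their reading is None.
At some moment in a run one of cart_1, cart_2, cart_3 may be knocked a few centimetres aside while the robot is not near it.
It also fails if it takes over 192 s, if anything falls off the work surface, if the arm or the gripper's body presses on something with over 40 N, if the wrist force passes 120 N, or if a joint passes its speed limit or range.

## Working session

There is one attempt and no reset: what is moved stays moved. The work goes in short steps, Python scripts to look and compute and a tool call to move; the robot and the scene stay as the last step left them, time stands still between calls to the robot, and variables do not carry over. Pictures are saved under pics/ and viewed, at most 14 in all, crops included, and the job is handed in when it is done.

Besides the shell and the picture viewer there is one more tool, called after ">>>" as a command line: name --pt "numbers of a row" for each row, then --argument value for the rest. carry_out: Moves the arm, as the interface text tells. Its arguments: {"type":"object","properties":{"series":{"type":"array"},"gripper":{"type":"number"}},"required":["series"]}

```bash
mkdir -p pics; ls; python3 - <<'E'
from cell import *
import cv2,numpy as np
print(read_state())
for n in("scene","side","wrist"):
    m=camera_model(n);print(n,m)
    im=get_image(n);cv2.imwrite(f"pics/{n}0.png",im[:,:,::-1])
E
```

```text
pics
{'time': 0.0, 'joints': array([-1.46369541e+00,  1.04724055e-01,  9.64699595e-02,  1.56388799e+00,
       -2.34086654e-05,  1.35310610e+00]), 'joint_velocities': array([-4.37332297e-04, -2.82200698e-04,  1.49454192e-04, -1.91502951e-05,
       -5.02479249e-04,  1.11605446e-03]), 'joint_efforts': array([-7.42400389e-04, -5.56932235e+01,  5.03646898e+01,  1.70090731e-02,
       -4.04837983e-04,  2.04398657e-05]), 'tool_pos': array([ 0.19144123, -0.56831684,  0.24950819]), 'ee_rot': array([ 9.86842568e-01,  1.61682692e-01,  2.55011843e-05, -6.72496975e-04]), 'ft_force': array([-0.72395356,  0.26305328, -0.01679867]), 'moment': array([ 0.06585703, -0.03859164,  0.01447207]), 'grasp_force': 0.0, 'grip_width': 0.08519635216532001}
scene {'intrinsics': array([[497.92640798,   0.        , 282.74436954],
       [  0.        , 497.92640798, 211.34373887],
       [  0.        ,   0.        ,   1.        ]]), 'position': array([0.00393796, 0.84422917, 1.1679888 ]), 'rotation': array([-0.10699819,  0.35145468,  0.89026414, -0.26918537])}
side {'intrinsics': array([[404.8485689 ,   0.        , 277.43279742],
       [  0.        , 404.8485689 , 205.98379127],
       [  0.        ,   0.        ,   1.        ]]), 'position': array([0.58543749, 0.92967367, 0.57158908]), 'rotation': array([1.25695477e-02, 5.12764561e-01, 8.58436988e-01, 6.70714369e-04])}
wrist {'intrinsics': array([[332.56217198,   0.        , 275.1347126 ],
       [  0.        , 332.56217198, 214.54487396],
       [  0.        ,   0.        ,   1.        ]]), 'position': array([ 0.2565095 , -0.54515738,  0.37256064]), 'rotation': array([-0.11200416,  0.08038736, -0.57811759,  0.80422198])}
```

View pics/scene0.png

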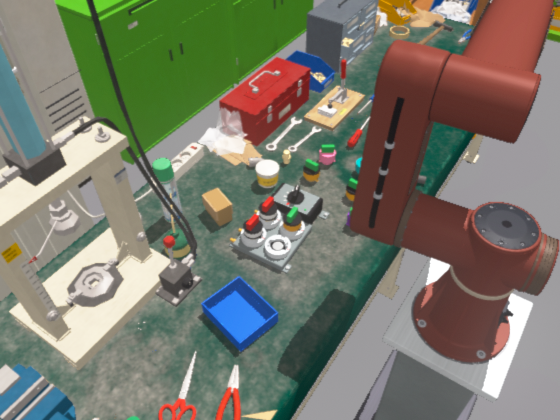

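View pics/side0.png

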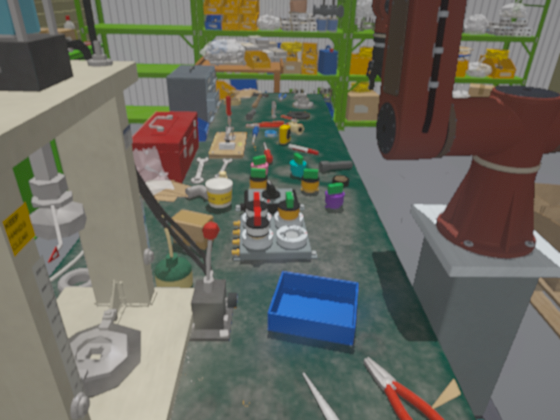

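The scene view shows the lubricator at about (280,225), with red grips at (253,222) and (268,205), a fitted green one at (291,215) and an empty port at (278,246). The dial is at (297,197), the tray at (240,312), and full cartridges on the bench at (312,170) and (353,187). The pink (327,152), turquoise (360,163) and purple (353,220) ones are decoys. I'll enlarge to confirm.

```bash
cat > h.py <<'E'
from cell import *
import cv2,numpy as np
from scipy.spatial.transform import Rotation as R
def snap(n,f=None):
    m=camera_model(n); im=get_image(n)[:,:,::-1].copy()
    if f: cv2.imwrite("pics/"+f,im)
    return m,im
def Rm(m):
    r=np.array(m["rotation"]); return R.from_quat(r).as_matrix() if r.size==4 else r
def ray(m,p):
    K=m["intrinsics"]; v=np.array([(p[0]-K[0,2])/K[0,0],-(p[1]-K[1,2])/K[1,1],-1.])
    v=Rm(m)@v; return np.array(m["position"]),v/np.linalg.norm(v)
def onz(m,p,z):
    o,v=ray(m,p); return o+v*(z-o[2])/v[2]
def proj(m,P):
    K=m["intrinsics"]; c=Rm(m).T@(np.array(P)-m["position"]); return np.array([K[0,0]*c[0]/-c[2]+K[0,2], -K[1,1]*c[1]/-c[2]+K[1,2]])
def tri(ms,ps):
    A=np.zeros((3,3));b=np.zeros(3)
    for m,p in zip(ms,ps):
        o,v=ray(m,p);M=np.eye(3)-np.outer(v,v);A+=M;b+=M@o
    X=np.linalg.solve(A,b)
    return X
def blobs(im,lo,hi,amin=15):
    h=cv2.cvtColor(im,cv2.COLOR_BGR2HSV)
    if lo[0]>hi[0]: k=cv2.inRange(h,(0,lo[1],lo[2]),hi)|cv2.inRange(h,lo,(180,hi[1],hi[2]))
    else: k=cv2.inRange(h,lo,hi)
    n,l,s,c=cv2.connectedComponentsWithStats(k)
    return k,[(c[i].round(1).tolist(),s[i].tolist()) for i in range(1,n) if s[i,4]>=amin]
E
python3 - <<'E'
import cv2,numpy as np
a=cv2.imread("pics/scene0.png")[140:280,210:400]; b=cv2.imread("pics/side0.png")[140:265,200:360]
a=cv2.resize(a,None,fx=4,fy=4,interpolation=cv2.INTER_CUBIC)
b=cv2.resize(b,None,fx=4.5,fy=4.5,interpolation=cv2.INTER_CUBIC)
cv2.imwrite("pics/a.png",a);cv2.imwrite("pics/b.png",b)
E
```

```text
(no output)
```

View pics/a.png

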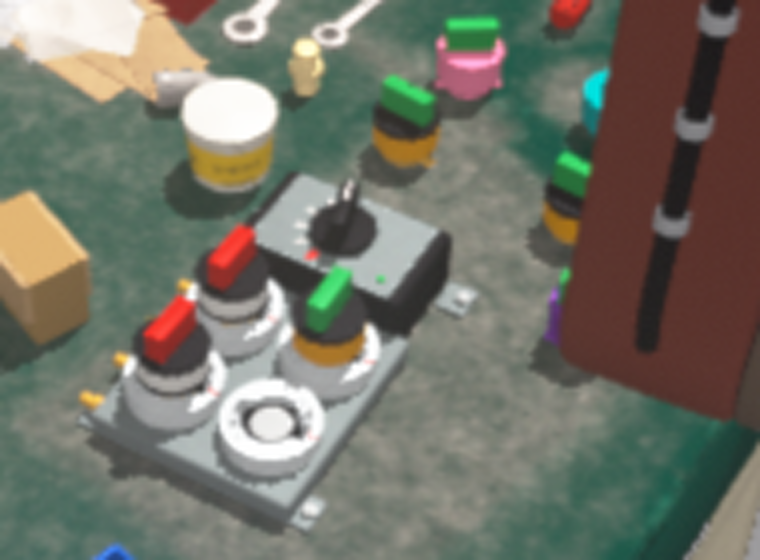

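View pics/b.png

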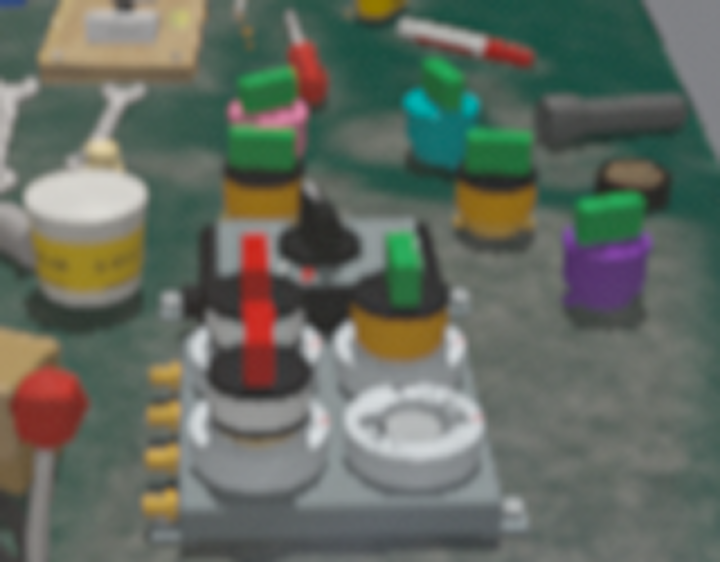

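Confirmed: there are two amber/green cartridges on the bench (scene (312,170) and (353,187); side (258,178) and (310,180)). There are two red spent ones, the kept one with an amber cup at scene (292,215), and an empty near-left port. Pink, turquoise and purple are decoys. Next is a rough triangulation.

```bash
python3 - <<'E'
from h import *
ms=camera_model("scene");md=camera_model("side")
A=cv2.imread("pics/scene0.png");B=cv2.imread("pics/side0.png")
for nm,lo,hi in(("red",(172,150,120),(6,255,255)),("green",(55,130,60),(80,255,200))):
    for t,im in(("scene",A),("side",B)):
        print(nm,t,[b for b in blobs(im,lo,hi,25)[1] if 140<b[0][1]<280 and 180<b[0][0]<400])
sc=lambda x,y:(x/4+210,y/4+140); sd=lambda x,y:(x/4.5+200,y/4.5+140)
P={}
for k,a,b in [("sp_near",(170,328),(259,340)),("sp_far",(231,255),(256,262)),("kept",(328,298),(404,268)),("empty",(270,425),(413,420)),
 ("dialtop",(347,195),(312,200)),("cA",(408,100),(262,148)),("cB",(574,172),(500,150)),("redmark",(311,256),(308,274))]:
    X=tri((ms,md),(sc(*a),sd(*b)));P[k]=X
    print(k,X.round(3),"reproj",(proj(ms,X)-sc(*a)).round(1),(proj(md,X)-sd(*b)).round(1))
print("yaw cols", [np.degrees(np.arctan2(*(P[a]-P[b])[[1,0]])).round(1) for a,b in(("sp_near","sp_far"),("empty","kept"))])
for p in((240,282),(203,307),(277,316),(240,348)): print(onz(ms,p,.045).round(3))
for p in((282,274),(359,281),(271,328),(354,342)): print(onz(md,p,.045).round(3))
E
```

```text
red scene [([267.2, 203.9], [262, 197, 12, 15, 109]), ([251.8, 221.8], [246, 214, 13, 17, 121])]
red side [([268.2, 155.2], [265, 150, 7, 12, 51]), ([256.7, 208.4], [254, 192, 7, 33, 174]), ([209.8, 229.8], [203, 222, 16, 17, 192])]
green scene [([329.4, 146.2], [321, 139, 20, 13, 96]), ([311.7, 165.4], [306, 159, 13, 12, 73]), ([351.4, 182.2], [344, 176, 13, 13, 74]), ([291.2, 215.7], [287, 209, 10, 13, 52])]
green side [([297.8, 157.5], [293, 153, 10, 11, 86]), ([258.4, 158.9], [252, 155, 13, 9, 88]), ([310.1, 173.2], [303, 167, 15, 12, 139]), ([257.3, 172.8], [250, 169, 15, 9, 109]), ([334.7, 187.2], [327, 182, 17, 12, 144]), ([289.2, 199.5], [286, 192, 7, 16, 93])]
sp_near [0.611 0.093 0.095] reproj [0.  0.1] [-0.1 -0.1]
sp_far [0.615 0.011 0.099] reproj [-0.  -0.1] [0.1 0.1]
kept [0.532 0.005 0.094] reproj [0.2 0.4] [-0.3 -0.4]
empty [0.526 0.092 0.043] reproj [-0.2 -0.6] [0.5 0.6]
dialtop [ 0.584 -0.103  0.085] reproj [0.1 0.1] [-0.1 -0.1]
cA [ 0.619 -0.255  0.053] reproj [0.1 0.2] [-0.1 -0.1]
cB [ 0.455 -0.242  0.063] reproj [0.5 1.2] [-0.9 -0.9]
redmark [ 0.586 -0.054  0.058] reproj [0. 0.] [-0. -0.]
yaw cols [np.float64(92.6), np.float64(93.5)]
[0.539 0.254 0.045]
[0.572 0.371 0.045]
[0.395 0.286 0.045]
[0.42  0.411 0.045]
[0.555 0.251 0.045]
[0.397 0.273 0.045]
[0.578 0.404 0.045]
[0.437 0.436 0.045]
```

View pics/wrist0.png

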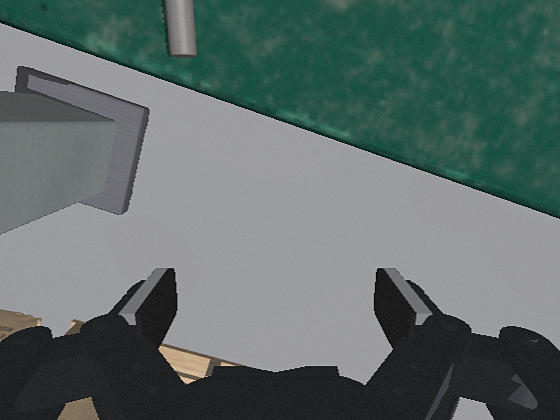

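Side and scene agree: lubricator middle is about (0.571, 0.05), yaw about 3°; tray about (0.482, 0.335). The wrist start view shows only the bench edge. Now moving above the lubricator for a close look.

>>> carry_out --pt "34 -31 -4 0" --pt "34 -31 -4 0" --pt "34 -31 -4 0" --pt "34 -31 -4 0" --pt "34 -31 -4 0" --pt "34 -31 -4 0" --pt "34 -31 -4 0" --pt "34 -31 -4 0" --pt "34 -31 -4 0" --pt "34 -31 -4 0" --gripper 0.45

```text
time: 1.15
tool_pos: [0.4153, -0.1646, 0.2904]
ee_rot: [0.987, 0.162, 0.0, 0.0]
ft_force: [0.7, -1.7, -0.1]
grip_width: 0.0472
grasp_force: 0.0
```

>>> carry_out --pt "34 -31 -3 0" --pt "34 -31 -3 0" --pt "34 -31 -3 0" --pt "34 -31 -3 0" --pt "0 0 0 0" --pt "0 0 0 0"

```text
time: 1.75
tool_pos: [0.5041, -0.0046, 0.3019]
ee_rot: [0.987, 0.163, -0.0, -0.0]
ft_force: [-0.0, -0.6, 0.1]
grip_width: 0.0467
grasp_force: 0.0
```

```bash
python3 - <<'E'
from h import *
snap("wrist","w1.png");s=read_state();print(s["tool_pos"],s["grip_width"],camera_model("wrist"))
snap("scene","s1.png")
E
```

```text
[ 0.50385791 -0.00551893  0.30195766] 0.04677440109106508 {'intrinsics': array([[332.56217198,   0.        , 275.1347126 ],
       [  0.        , 332.56217198, 214.54487396],
       [  0.        ,   0.        ,   1.        ]]), 'position': array([0.56899047, 0.01789377, 0.42483803]), 'rotation': array([-0.11279517,  0.0802054 , -0.57783775,  0.80433071])}
```

View pics/w1.png

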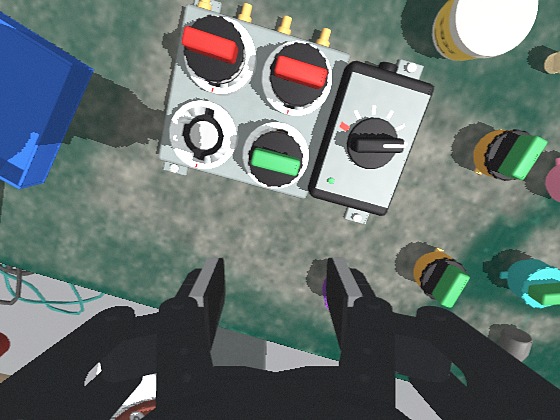

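The wrist view shows the dial skirt at (374,142), pointer at (402,145), red mark at (344,126). Spent grips are at (210,43) and (300,70), kept at (274,160), the empty port at (203,134). Bench cartridges are at (520,158) and (451,284). Measuring with masks and cast rays.

```bash
cat >> h.py <<'E'
def rect(m,k,roi,z):
    """min-area rect of the largest mask contour in roi, on plane z -> centre xy, long-axis yaw (mod 180), sizes"""
    x0,y0,x1,y1=roi; q=np.zeros_like(k);q[y0:y1,x0:x1]=k[y0:y1,x0:x1]
    c=max(cv2.findContours(q,cv2.RETR_EXTERNAL,cv2.CHAIN_APPROX_NONE)[0],key=cv2.contourArea)
    W=np.array([onz(m,p[0],z)[:2] for p in c],np.float32)
    (cx,cy),(w,h),_=r=cv2.minAreaRect(W); b=cv2.boxPoints(r); e=[b[1]-b[0],b[2]-b[1]]
    L=max(e,key=np.linalg.norm)
    return (round(cx,4),round(cy,4)),round(float(np.degrees(np.arctan2(L[1],L[0]))%180),1),(round(w,4),round(h,4))
def hsv(im,lo,hi): return cv2.inRange(cv2.cvtColor(im,cv2.COLOR_BGR2HSV),lo,hi)
RED=lambda im,v=170: hsv(im,(170,120,v),(180,255,255))|hsv(im,(0,120,v),(8,255,255))
GRN=lambda im,v=100: hsv(im,(50,100,v),(85,255,255))
E
python3 - <<'E'
from h import *
m={'intrinsics':camera_model("wrist")["intrinsics"],'position':np.array([0.56899047,0.01789377,0.42483803]),'rotation':np.array([-0.11279517,0.0802054,-0.57783775,0.80433071])}
im=cv2.imread("pics/w1.png");H=cv2.cvtColor(im,cv2.COLOR_BGR2HSV)
for p in((210,43),(274,160),(520,158),(451,284),(374,142),(203,134),(374,130)):print(p,H[p[1],p[0]])
for n,k,roi,z in(("spN",RED(im),(175,15,245,75),.109),("spF",RED(im),(270,45,335,100),.109),("kept",GRN(im),(240,140,310,185),.109),
 ("A",GRN(im),(490,130,550,190),.072),("B",GRN(im),(425,255,475,310),.072),("mark",RED(im,120),(336,118,352,136),.06)):
    for v in (0,): print(n,rect(m,k,roi,z))
k=hsv(im,(0,0,0),(180,255,75));q=k[112:172,343:410]
c=max(cv2.findContours(q,cv2.RETR_EXTERNAL,cv2.CHAIN_APPROX_NONE)[0],key=cv2.contourArea)
(x,y),r=cv2.minEnclosingCircle(c);print("dial",x+343,y+112,r,onz(m,(x+343,y+112),.068))
print("pointer",onz(m,(402,145),.095),"axis?",onz(m,(374,142),.068))
# empty port: white ring
k=hsv(im,(0,0,175),(180,60,255));q=k[90:180,160:240];c=max(cv2.findContours(q,cv2.RETR_EXTERNAL,cv2.CHAIN_APPROX_NONE)[0],key=cv2.contourArea)
(x,y),r=cv2.minEnclosingCircle(c);print("port",x+160,y+90,r,onz(m,(x+160,y+90),.046))
# heights: two views
s=cv2.imread("pics/s1.png");ms=camera_model("scene");md=camera_model("side")
bs=[b for b in blobs(s,(55,130,60),(80,255,200),25)[1]+blobs(s,(172,150,120),(6,255,255),25)[1] if 140<b[0][1]<280 and 230<b[0][0]<420]
print(bs)
cv2.imwrite("pics/s1c.png",cv2.resize(s[140:300,240:440],None,fx=4,fy=3.7))
E
```

```text
(210, 43) [  1 178 252]
(274, 160) [ 70 129 243]
(520, 158) [ 69 149 113]
(451, 284) [ 68 145 125]
(374, 142) [135  11  89]
(203, 134) [ 60   1 251]
(374, 130) [135   6  92]
spN ((0.6106, 0.0907), 91.7, (0.0163, 0.0482))
spF ((0.6155, 0.0092), 92.9, (0.0151, 0.0448))
kept ((0.5333, 0.005), 94.3, (0.0173, 0.0456))
A ((0.6171, -0.2408), 174.8, (0.0309, 0.0479))
B ((0.4545, -0.2421), 176.9, (0.0405, 0.0524))
mark ((0.5861, -0.0542), 80.5, (0.0096, 0.0055))
dial 374.85981369018555 145.2149543762207 28.454200744628906 [ 0.57823861 -0.09036368  0.068     ]
pointer [ 0.58616884 -0.10714635  0.095     ] axis? [ 0.58100527 -0.08818977  0.068     ]
port 205.0 134.5 56.0023307800293 [0.52942962 0.08604594 0.046     ]
[([328.9, 147.0], [321, 142, 18, 10, 92]), ([365.3, 153.8], [362, 151, 7, 8, 29]), ([312.8, 166.0], [308, 161, 11, 10, 63]), ([363.6, 162.9], [362, 160, 5, 7, 26]), ([354.7, 183.5], [345, 176, 19, 15, 129]), ([291.2, 215.8], [287, 209, 10, 14, 54]), ([356.6, 213.5], [350, 209, 15, 9, 73]), ([406.0, 145.9], [402, 142, 9, 9, 39]), ([267.2, 203.9], [262, 197, 12, 15, 110]), ([251.8, 221.8], [246, 214, 13, 17, 121])]
```

The pointer is about 150° clockwise of the red mark, so the dial is at the fifth click. Bar yaw is about -72°, dial axis about (0.579,-0.088), lubricator yaw about 3°. Going above the dial with the tool x along the bar.

>>> carry_out --pt "11.2 25.4 30.5 0" --pt "11.2 25.4 30.5 0" --pt "11.2 25.4 30.5 0" --pt "11.2 25.4 30.5 0" --pt "0 0 0 -8.59" --pt "0 0 0 -8.59" --pt "0 0 0 -8.59" --pt "0 0 0 -8.59" --pt "0 0 0 -8.59" --pt "0 0 0 -8.59"

```text
time: 2.85
tool_pos: [0.5783, -0.0893, 0.1803]
ee_rot: [0.817, 0.576, -0.0, 0.0]
ft_force: [-0.2, -0.9, 0.6]
grip_width: 0.0471
grasp_force: 0.0
```

>>> carry_out --pt "0 0 0 -8.59" --pt "0 0 0 -8.59" --pt "0 0 0 -8.59" --pt "0 0 0 -8.59" --pt "0 0 0 -3.5" --pt "0 0 0 0" --pt "0 0 0 0"

```text
time: 3.55
tool_pos: [0.5785, -0.0886, 0.1803]
ee_rot: [0.589, 0.808, -0.0, 0.0]
ft_force: [0.4, 0.5, -0.2]
grip_width: 0.047
grasp_force: 0.0
```

```bash
cat >> h.py <<'E'
def pose():
    s=read_state(); M=R.from_quat(s["ee_rot"]).as_matrix(); return s["tool_pos"],M,float(np.degrees(np.arctan2(M[1,0],M[0,0])))
def to(x,y,z=None,dz=0,P=None):
    p,M,_=P or pose(); d=np.array([x-p[0],y-p[1],0 if z is None else z-p[2]]); return (M.T@d*1000).round(1)
E
python3 - <<'E'
from h import *
p,M,f=pose();print(p,f,read_state()["joints"])
m,im=snap("wrist","w2.png");print(m["position"],m["rotation"])
for X in((.579,-.0875,.095),(.579,-.0875,.068)):print(proj(m,X))
E
```

```text
[ 0.57854415 -0.08858672  0.1803216 ] 107.78406463050942 [-3.75140669e-01  5.69678439e-02 -7.89866843e-02  1.43483853e+00
 -1.60034386e-04  8.85265181e-01]
[ 0.55667682 -0.0212994   0.30326362] [-0.13718164 -0.02151374  0.15284187  0.97844659]
[276.7016628  229.52234212]
[276.52984077 217.87495215]
```

View pics/w2.png

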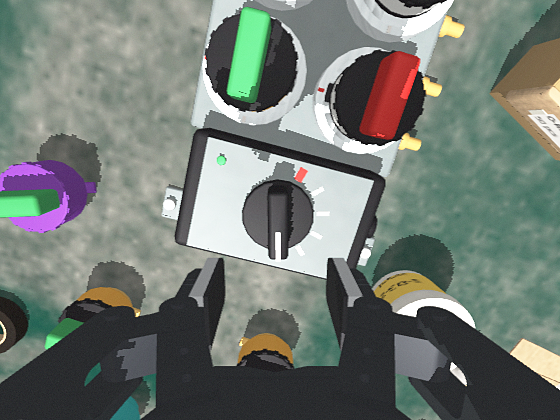

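Wrist view: skirt at about (278,215), bar from (280,195) to (280,259), red mark (301,174). The axis is therefore about (0.5797,-0.0857) with the bar aligned. Descending and pinching.

>>> carry_out --pt "2.4 2 30 0" --pt "0 0 30 0" --pt "0 0 29 0" --pt "0 0 0 0" --pt "0 0 0 0"

```text
time: 4.1
tool_pos: [0.5799, -0.0847, 0.0917]
ee_rot: [0.588, 0.809, -0.0, -0.0]
ft_force: [0.8, -0.7, -0.2]
grip_width: 0.0468
grasp_force: 0.0
```

>>> carry_out --pt "0 0 0 0" --pt "0 0 0 0" --pt "0 0 0 0" --pt "0 0 0 0" --pt "0 0 0 0" --pt "0 0 0 0" --gripper 1

```text
time: 4.7
tool_pos: [0.5797, -0.0855, 0.0935]
ee_rot: [0.588, 0.809, -0.001, 0.0]
ft_force: [-11.5, -2.3, 11.8]
grip_width: 0.0128
grasp_force: 59.8
```

>>> carry_out --pt "0 0 0 -8.5" --pt "0 0 0 -8.5" --pt "0 0 0 -8.5" --pt "0 0 0 -8.5" --pt "0 0 0 -8.5" --pt "0 0 0 -8.5" --pt "0 0 0 -8.5" --pt "0 0 0 -8.5" --pt "0 0 0 -8.5" --pt "0 0 0 -8.5"

```text
time: 5.7
tool_pos: [0.5785, -0.0873, 0.0935]
ee_rot: [-0.115, 0.993, -0.003, -0.002]
ft_force: [-17.2, -12.1, 14.6]
grip_width: 0.0127
grasp_force: 60.1
```

>>> carry_out --pt "0 0 -1 -8.5" --pt "0 0 0 -8.5" --pt "0 0 0 -8.5" --pt "0 0 0 -8.5" --pt "0 0 0 -8.5" --pt "0 0 0 -8.5" --pt "0 0 0 -8.5" --pt "0 0 0 -6" --pt "0 0 0 0" --pt "0 0 0 0"

```text
time: 6.7
tool_pos: [0.5796, -0.0886, 0.0936]
ee_rot: [-0.631, 0.775, -0.003, -0.003]
ft_force: [-8.1, -19.2, 1.6]
grip_width: 0.0126
grasp_force: 58.8
```

>>> carry_out --pt "0 0 0 0" --pt "0 0 0 0" --pt "0 0 0 0" --pt "0 0 -30 0" --pt "0 0 -45 0" --pt "0 0 -45 0" --pt "0 0 0 0" --gripper 0.45

```text
time: 7.4
tool_pos: [0.583, -0.0852, 0.2199]
ee_rot: [-0.633, 0.774, -0.004, 0.003]
ft_force: [0.5, -0.0, 0.4]
grip_width: 0.0467
grasp_force: 0.0
```

```bash
python3 - <<'E'
from h import *
p,M,f=pose();print(p,f,read_state()["joints"].round(2),to(.6155,.0085))
m,im=snap("wrist","w3.png")
print(proj(m,(.5797,-.0857,.095)),proj(m,(.5861,-.0542,.06)),proj(m,(.6155,.0085,.109)))
E
```

```text
[ 0.58295897 -0.08516111  0.21985836] -101.45862566076126 [-0.37  0.05 -0.01  1.5   0.   -1.74] [-98.3 -13.3  -0. ]
[279.93081377 211.00401683] [279.6877752  235.35894332] [259.41257995 333.52284576]
```

View pics/w3.png

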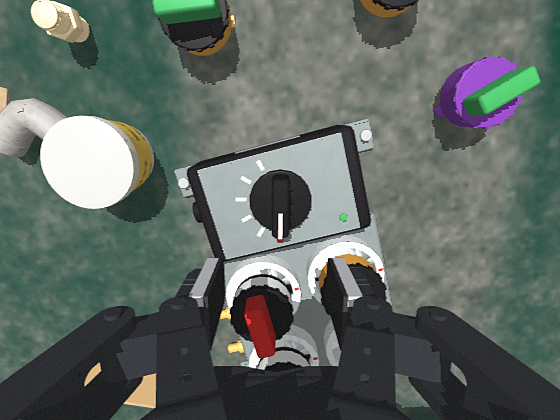

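The wrist view shows the pointer (280,240) on the red mark (280,240), so the dial is off. Next is the far spent cartridge at about (0.6155, 0.0085), turning the tool to yaw 93° first.

>>> carry_out --pt "-49.1 -6.6 0 0" --pt "-49.1 -6.6 0 0" --pt "0 0 0 8.55" --pt "0 0 0 8.55" --pt "0 0 0 8.55" --pt "0 0 0 8.55" --pt "0 0 0 8.55" --pt "0 0 0 8.55" --pt "0 0 0 8.55" --pt "0 0 0 8.55"

```text
time: 8.45
tool_pos: [0.6121, 0.0095, 0.2108]
ee_rot: [-0.085, 0.996, 0.0, -0.001]
ft_force: [0.4, -0.3, -0.5]
grip_width: 0.047
grasp_force: 0.0
```

>>> carry_out --pt "0 0 0 8.55" --pt "0 0 0 8.55" --pt "0 0 0 8.55" --pt "0 0 0 8.55" --pt "0 0 0 8.55" --pt "0 0 0 8.55" --pt "0 0 0 8.55" --pt "0 0 0 8.55" --pt "0 0 0 8.55" --pt "0 0 0 8.55"

```text
time: 9.45
tool_pos: [0.6121, 0.0095, 0.2108]
ee_rot: [0.614, 0.789, -0.0, -0.001]
ft_force: [0.1, 0.5, 0.6]
grip_width: 0.0465
grasp_force: 0.0
```

>>> carry_out --pt "0 0 0 8.5" --pt "0 0 0 3" --pt "0 0 0 0" --pt "0 0 0 0"

```text
time: 9.85
tool_pos: [0.6123, 0.0093, 0.2114]
ee_rot: [0.687, 0.727, -0.0, -0.0]
ft_force: [1.0, 0.2, 0.6]
grip_width: 0.0467
grasp_force: 0.0
```

```bash
python3 - <<'E'
from h import *
p,M,f=pose();print(p,f,M[:,2],read_state()["joints"].round(2))
m,im=snap("wrist","w4.png")
for n,X in(("spF",(.6155,.0085,.109)),("spN",(.6108,.092,.109)),("kept",(.533,.0045,.109)),("p4",(.5287,.0875,.046))):print(n,proj(m,X))
cx,cy=proj(m,(.6155,.0085,.109)).astype(int)
print(rect(m,RED(im,170),(cx-60,cy-80,cx+60,cy+60),.109),to(.6155,.0085))
k=RED(im,170);print([b for b in blobs(im,(172,150,120),(6,255,255),100)[1]])
E
```

```text
[0.61231588 0.00930773 0.21139864] 93.23064589456142 [-1.11638829e-03  2.35282662e-04 -9.99999349e-01] [-0.2   0.14  0.06  1.5   0.    1.32]
spF [280.46210769 224.3260097 ]
spN [280.99211014 100.04034711]
kept [164.17959141 223.48048193]
p4 [179.93443447 104.25252661]
((0.6161, 0.0116), 93.0, (0.015, 0.0437)) [-0.9  3.1 -0. ]
[([282.2, 94.9], [270, 58, 26, 75, 1788]), ([281.9, 210.5], [270, 184, 23, 66, 743])]
```

View pics/w4.png

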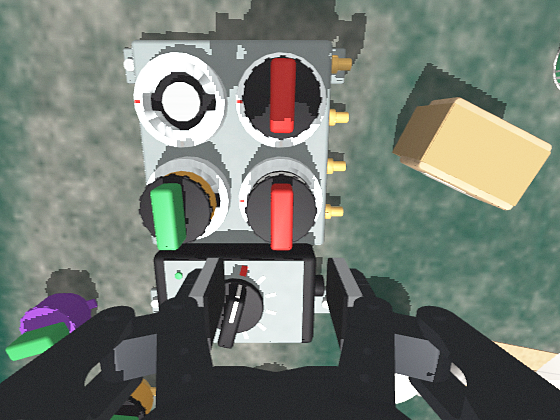

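Wrist view: the far spent grip is at (281,215), the near spent one at (282,95), the empty port at (182,100), the kept one at (165,215), and the pointer on red at (243,270). I'll refine centres from the black cup discs.

```bash
cat > disc.py <<'E'
from h import *
def disc(m,im,roi,z,vmax=95,sat=90):
    x0,y0,x1,y1=roi; k=hsv(im,(0,0,0),(180,sat,vmax))|RED(im,60)|GRN(im,60)
    q=np.zeros_like(k);q[y0:y1,x0:x1]=k[y0:y1,x0:x1]; q=cv2.morphologyEx(q,cv2.MORPH_OPEN,np.ones((5,5)))
    c=max(cv2.findContours(q,cv2.RETR_EXTERNAL,cv2.CHAIN_APPROX_NONE)[0],key=cv2.contourArea)
    W=np.array([onz(m,p[0],z)[:2] for p in c],np.float32); (x,y),r=cv2.minEnclosingCircle(W); return round(x,4),round(y,4),round(r,4)
E
python3 - <<'E'
from disc import *
m=camera_model("wrist"); im=cv2.imread("pics/w4.png")
for n,r in(("spF",(240,160,322,249)),("spN",(238,50,328,140))): print(n,disc(m,im,r,.082), disc(m,im,r,.082,75))
k=hsv(im,(0,0,150),(180,60,255))
print("inner white valve",onz(m,(181,101),.035),"ring",onz(m,(182,98),.046))
E
```

```text
spF (0.6157, 0.0093, 0.0311) (0.6189, 0.0099, 0.0308)
spN (0.6114, 0.0945, 0.0286) (0.6115, 0.0945, 0.0285)
inner white valve [0.52674445 0.09044333 0.035     ] ring [0.53059509 0.0924326  0.046     ]
```

>>> carry_out --pt "1.1 3.8 35 0" --pt "0 0 35 0" --pt "0 0 35.5 0" --pt "0 0 0 0" --pt "0 0 0 0"

```text
time: 10.4
tool_pos: [0.616, 0.0105, 0.1071]
ee_rot: [0.687, 0.726, -0.0, -0.0]
ft_force: [0.7, 0.3, 0.9]
grip_width: 0.0467
grasp_force: 0.0
```

>>> carry_out --pt "0 0 0 0" --pt "0 0 0 0" --pt "0 0 0 0" --pt "0 0 0 0" --pt "0 0 0 0" --pt "0 0 0 0" --gripper 1

```text
time: 11.0
tool_pos: [0.6173, 0.0102, 0.1076]
ee_rot: [0.688, 0.726, 0.001, 0.001]
ft_force: [2.9, -0.7, 4.5]
grip_width: 0.0144
grasp_force: 62.1
```

>>> carry_out --pt "0 0 2 0" --pt "0 0 2 0" --pt "0 0 2 0" --pt "0 0 0 0" --pt "0 0 0 0"

```text
time: 11.5
tool_pos: [0.6173, 0.0101, 0.1053]
ee_rot: [0.688, 0.726, 0.001, 0.002]
ft_force: [-11.3, 0.6, 34.6]
grip_width: 0.0148
grasp_force: 66.3
```

>>> carry_out --pt "0 0 -3 0" --pt "0 0 0 -8.5" --pt "0 0 0 -8.5" --pt "0 0 0 -8.5" --pt "0 0 0 -8.5" --pt "0 0 0 -8.5"

```text
time: 12.1
tool_pos: [0.6179, 0.01, 0.1055]
ee_rot: [0.375, 0.927, 0.0, 0.002]
ft_force: [4.1, -0.4, 10.7]
grip_width: 0.0145
grasp_force: 63.1
```

>>> carry_out --pt "0 0 0 -8.5" --pt "0 0 0 -8.5" --pt "0 0 0 -8.5" --pt "0 0 0 -8.5" --pt "0 0 0 -8.5" --pt "0 0 0 -5" --pt "0 0 0 0" --pt "0 0 0 0"

```text
time: 12.9
tool_pos: [0.6176, 0.0106, 0.1055]
ee_rot: [-0.027, 1.0, 0.0, 0.002]
ft_force: [2.5, 1.8, 12.5]
grip_width: 0.0143
grasp_force: 63.3
```

>>> carry_out --pt "0 0 -10 0" --pt "0 0 -20 0" --pt "0 0 -40 0" --pt "0 0 -40 0" --pt "0 0 -20 0" --pt "0 0 0 0"

```text
time: 13.5
tool_pos: [0.617, 0.0102, 0.2366]
ee_rot: [-0.027, 1.0, -0.0, 0.001]
ft_force: [0.8, -0.3, -1.3]
grip_width: 0.0148
grasp_force: 61.5
```

```bash
python3 - <<'E'
from h import *
p,M,f=pose();s=read_state();print(p,f,s["joints"].round(2),s["ft_force"],s["grip_width"],to(.482,.335))
snap("wrist","w5.png")
ms,im=snap("scene","s5.png");
snap("side","d5.png")
E
```

```text
[0.61701436 0.01024488 0.23658154] -176.88613324062385 [-0.19  0.15  0.12  1.54 -0.   -0.25] [ 0.75789125 -0.31637471 -1.32389675] 0.014822783284371054 [117.2 331.6  -0.6]
```

View pics/w5.png

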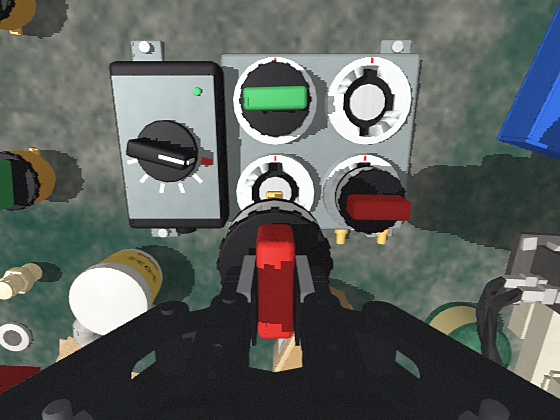

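The wrist view shows the spent cartridge held at (275,270), the freed port at (275,187), and the dial pointer still at red (206,160). Now locating the tray.

```bash
python3 - <<'E'
from h import *
T=[]
for n,f,roi in(("scene","s5.png",(190,265,290,360)),("side","d5.png",(260,265,370,350))):
    m=camera_model(n);im=cv2.imread("pics/"+f);k=hsv(im,(100,130,60),(130,255,255))
    print(n,rect(m,k,roi,.045),rect(m,k,roi,.0))
ms=camera_model("scene");md=camera_model("side")
print("lever ball",tri((ms,md),((169,241),(210,230))))
print(to(.482+.037,.335-.006))
E
```

```text
scene ((0.4848, 0.3285), 167.2, (0.1452, 0.1811)) ((0.5041, 0.3078), 167.2, (0.151, 0.1884))
side ((0.4981, 0.3424), 77.0, (0.1733, 0.1614)) ((0.4906, 0.2922), 77.0, (0.1881, 0.1751))
lever ball [0.68511314 0.33825954 0.2055245 ]
[ 79.  323.2   0.5]
```

>>> carry_out --pt "11.3 46 0 0" --pt "11.3 46 0 0" --pt "11.3 46 0 0" --pt "11.3 46 0 0" --pt "11.3 46 0 0" --pt "11.3 46 0 0" --pt "11.3 46 0 0" --pt "0 0 0 0" --pt "0 0 0 0" --pt "0 0 0 0"

```text
time: 14.65
tool_pos: [0.5196, 0.3267, 0.2322]
ee_rot: [-0.027, 1.0, -0.001, -0.001]
ft_force: [0.3, 0.0, -1.6]
grip_width: 0.0147
grasp_force: 61.4
```

```bash
python3 - <<'E'
from h import *
print(pose()[0]);m,im=snap("wrist","w6.png");snap("side","d6.png");snap("scene","s6.png")
for p in((.521,.327,.0),):print(proj(m,p))
k=hsv(im,(100,130,40),(130,255,255));print(rect(m,k,(0,0,560,420),.045))
a=cv2.resize(im,(400,300));b=cv2.resize(cv2.imread("pics/s6.png")[200:380,160:400],(400,300));cv2.imwrite("pics/c6.png",np.hstack([a,b]))
E
```

```text
[0.51963482 0.32667149 0.23224391]
[274.90440202 188.55422124]
((0.4918, 0.321), 166.6, (0.13, 0.1593))
```

View pics/c6.png

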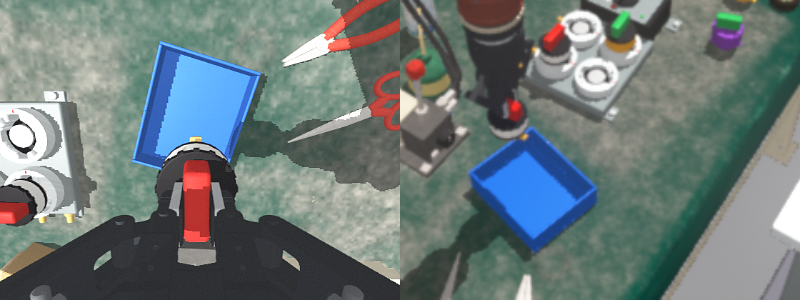

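The wrist view (left) shows the whole tray, with rim corners at about (160,43), (262,75), (134,163) and (232,167). The rectangle fit of 130 x 159 mm matches the text, so its centre is (0.492,0.321), yaw -13°. Placing at its far half.

>>> carry_out --pt "-6.6 -14.4 30 0" --pt "0 0 40 0" --pt "0 0 40 0" --pt "0 0 30 0" --pt "0 0 11 0" --pt "0 0 0 0" --pt "0 0 0 0"

```text
time: 15.5
tool_pos: [0.5284, 0.3135, 0.0846]
ee_rot: [-0.027, 1.0, 0.0, 0.001]
ft_force: [-0.6, -0.1, -1.4]
grip_width: 0.0142
grasp_force: 61.4
```

>>> carry_out --pt "0 0 0 0" --pt "0 0 0 0" --pt "0 0 0 0" --pt "0 0 0 0" --pt "0 0 -30 0" --pt "0 0 -45 0" --pt "0 0 -40 0" --pt "0 0 -15 0" --gripper 0.45

```text
time: 16.3
tool_pos: [0.5288, 0.3142, 0.2179]
ee_rot: [-0.027, 1.0, 0.001, 0.003]
ft_force: [0.4, 0.0, 0.0]
grip_width: 0.0472
grasp_force: 0.0
```

```bash
python3 - <<'E'
from h import *
P=pose();print(P[0],P[2],read_state()["joints"].round(2));m,im=snap("wrist","w7.png")
k=RED(im,100); print([b for b in blobs(im,(172,150,120),(6,255,255),100)[1]],proj(m,(.527,.3127,.076)))
print(to(.6114,.0945))
E
```

```text
[0.52878336 0.31418037 0.21789676] -176.8836097480398 [ 0.32  0.14  0.07  1.5  -0.    0.27]
[([503.8, 16.8], [476, 0, 63, 41, 869]), ([523.1, 42.6], [483, 23, 77, 36, 1267]), ([552.8, 130.4], [541, 97, 19, 58, 662]), ([274.1, 204.4], [264, 175, 20, 57, 979]), ([18.1, 295.0], [0, 281, 42, 32, 1082])] [272.15381694 204.97138353]
[-7.020e+01 -2.239e+02  1.000e-01]
```

>>> carry_out --pt "-14.4 -44.8 0 0" --pt "-14.4 -44.8 0 0" --pt "-14.4 -44.8 0 0" --pt "-14.4 -44.8 0 0" --pt "-14.4 -44.8 0 0" --pt "0 0 0 8.55" --pt "0 0 0 8.55" --pt "0 0 0 8.55" --pt "0 0 0 8.55" --pt "0 0 0 8.55"

```text
time: 17.35
tool_pos: [0.6109, 0.0938, 0.2112]
ee_rot: [0.342, 0.94, -0.0, -0.001]
ft_force: [0.3, 0.0, 0.4]
grip_width: 0.0472
grasp_force: 0.0
```

>>> carry_out --pt "0 0 0 8.55" --pt "0 0 0 8.55" --pt "0 0 0 8.55" --pt "0 0 0 8.55" --pt "0 0 0 8.55" --pt "0 0 0 4.4" --pt "0 0 0 0" --pt "0 0 0 0"

```text
time: 18.15
tool_pos: [0.611, 0.0939, 0.2118]
ee_rot: [0.686, 0.728, -0.0, -0.0]
ft_force: [-0.8, 0.2, 0.8]
grip_width: 0.0471
grasp_force: 0.0
```

```bash
python3 - <<'E'
from disc import *
P=pose();print(P[0],P[2],read_state()["joints"].round(2));m,im=snap("wrist","w8.png")
x,y=proj(m,(.612,.094,.09)).astype(int);print(x,y)
for b in blobs(im,(172,150,120),(6,255,255),100)[1]: print(b)
print(disc(m,im,(x-50,y-55,x+50,y+40),.082),rect(m,RED(im),(x-50,y-60,x+50,y+60),.109))
print(to(.6128,.0942,.106))
E
```

```text
[0.61102457 0.09387071 0.2118292 ] 93.35770825881706 [-0.06  0.16  0.08  1.5  -0.    1.45]
277 215
([277.5, 211.5], [266, 184, 23, 66, 1025])
(0.6118, 0.0932, 0.0313) ((0.6113, 0.0954), 92.1, (0.0152, 0.0444))
[  0.2   1.8 106. ]
```

Descending on the near spent cartridge, pinching and pushing lightly.

>>> carry_out --pt "0.3 1.2 35 0" --pt "0 0 35 0" --pt "0 0 35.5 0" --pt "0 0 0 0" --pt "0 0 0 0"

```text
time: 18.7
tool_pos: [0.6122, 0.0942, 0.1076]
ee_rot: [0.687, 0.727, -0.0, -0.0]
ft_force: [0.1, 0.2, 0.8]
grip_width: 0.0472
grasp_force: 0.0
```

>>> carry_out --pt "0 0 0 0" --pt "0 0 0 0" --pt "0 0 0 0" --pt "0 0 0 0" --pt "0 0 0 0" --pt "0 0 0 0" --gripper 1

```text
time: 19.3
tool_pos: [0.6134, 0.0942, 0.1081]
ee_rot: [0.687, 0.727, 0.001, 0.001]
ft_force: [2.9, 0.8, 4.1]
grip_width: 0.0146
grasp_force: 61.8
```

>>> carry_out --pt "0 0 2 0" --pt "0 0 2 0" --pt "0 0 0 0" --pt "0 0 0 0"

```text
time: 19.7
tool_pos: [0.6134, 0.0942, 0.1061]
ee_rot: [0.687, 0.727, 0.001, 0.001]
ft_force: [-4.2, 0.4, 21.7]
grip_width: 0.0146
grasp_force: 64.1
```

>>> carry_out --pt "0 0 -1 0" --pt "0 0 0 -8.5" --pt "0 0 0 -8.5" --pt "0 0 0 -8.5" --pt "0 0 0 -8.5" --pt "0 0 0 -8.5" --pt "0 0 0 -8.5" --pt "0 0 0 -8.5"

```text
time: 20.5
tool_pos: [0.6143, 0.094, 0.1062]
ee_rot: [0.233, 0.972, 0.0, 0.002]
ft_force: [4.3, 1.3, 10.8]
grip_width: 0.0146
grasp_force: 62.9
```

>>> carry_out --pt "0 0 0 -8.5" --pt "0 0 0 -8.5" --pt "0 0 0 -8.5" --pt "0 0 0 -5" --pt "0 0 0 0" --pt "0 0 0 0"

```text
time: 21.1
tool_pos: [0.614, 0.0944, 0.1062]
ee_rot: [-0.028, 1.0, 0.0, 0.002]
ft_force: [2.4, 1.2, 12.1]
grip_width: 0.0149
grasp_force: 63.0
```

>>> carry_out --pt "0 0 -10 0" --pt "0 0 -20 0" --pt "0 0 -40 0" --pt "0 0 -40 0" --pt "0 0 -20 0" --pt "0 0 0 0"

```text
time: 21.7
tool_pos: [0.6132, 0.0941, 0.237]
ee_rot: [-0.028, 1.0, -0.0, 0.001]
ft_force: [0.6, -0.2, -2.0]
grip_width: 0.0144
grasp_force: 61.3
```

```bash
python3 - <<'E'
from h import *
P=pose();print(P[0],P[2]);m,im=snap("wrist","w9.png")
print(to(.492-.036*.973,.321+.036*.232))
E
```

```text
[0.61315889 0.09405735 0.23700231] -176.79026366478388
[ 1.421e+02  2.436e+02 -1.000e-01]
```

>>> carry_out --pt "23.7 40.6 0 0" --pt "23.7 40.6 0 0" --pt "23.7 40.6 0 0" --pt "23.7 40.6 0 0" --pt "23.7 40.6 0 0" --pt "23.7 40.6 0 0" --pt "0 0 0 0" --pt "0 0 0 0"

```text
time: 22.55
tool_pos: [0.4552, 0.3298, 0.2318]
ee_rot: [-0.029, 1.0, -0.001, -0.002]
ft_force: [-0.4, -0.0, -2.1]
grip_width: 0.0147
grasp_force: 61.2
```

>>> carry_out --pt "0 0 40 0" --pt "0 0 40 0" --pt "0 0 40 0" --pt "0 0 25 0" --pt "0 0 8 0" --pt "0 0 0 0" --pt "0 0 0 0"

```text
time: 23.25
tool_pos: [0.4575, 0.3287, 0.0814]
ee_rot: [-0.027, 1.0, -0.0, 0.0]
ft_force: [0.2, -0.1, -1.9]
grip_width: 0.0148
grasp_force: 61.3
```

>>> carry_out --pt "0 0 0 0" --pt "0 0 0 0" --pt "0 0 0 0" --pt "0 0 0 0" --pt "0 0 -30 0" --pt "0 0 -45 0" --pt "0 0 -40 0" --pt "0 0 -15 0" --gripper 0.45

```text
time: 24.05
tool_pos: [0.4583, 0.3301, 0.2161]
ee_rot: [-0.028, 1.0, 0.001, 0.003]
ft_force: [0.9, 0.7, 0.7]
grip_width: 0.0469
grasp_force: 0.0
```

```bash
python3 - <<'E'
from h import *
P=pose();print(P[0],P[2],read_state()["joints"].round(2));m,im=snap("wrist","w10.png")
s,a=snap("scene","s10.png");d,b=snap("side","d10.png")
print(blobs(im,(172,150,120),(6,255,255),100)[1])
for n,X in(("1",(.527,.3127,.076)),("2",(.457,.3294,.076))): print(n,proj(m,X),proj(s,X),proj(d,X))
cv2.imwrite("pics/c10.png",np.hstack([cv2.resize(a[130:340,200:480],(400,300)),cv2.resize(b[130:340,200:400],(400,420))[:300]]))
for t,mm,i in(("scene",s,a),("side",d,b)): print(t,[q for q in blobs(i,(55,130,60),(80,255,220),25)[1] if 130<q[0][1]<280 and 230<q[0][0]<460])
E
```

```text
[0.45831364 0.3301425  0.21607314] -176.77714614322852 [ 0.39 -0.02 -0.09  1.49 -0.    0.34]
[([504.8, 77.2], [443, 41, 117, 81, 1886]), ([508.3, 115.9], [451, 88, 109, 49, 1627]), ([534.9, 202.2], [508, 161, 52, 80, 1884]), ([273.1, 205.0], [262, 175, 21, 58, 964]), ([251.6, 277.3], [242, 250, 20, 56, 1054])]
1 [249.57283893 282.44525483] [229.36666086 292.56153911] [297.90271669 281.03038319]
2 [272.95510394 206.16131873] [247.17447848 310.05264541] [335.35656298 286.93629002]
scene [([291.6, 214.3], [287, 207, 11, 15, 71]), ([356.6, 213.1], [350, 208, 15, 10, 79])]
side [([297.8, 157.5], [292, 153, 11, 11, 87]), ([258.5, 158.9], [253, 155, 12, 9, 87]), ([319.7, 170.8], [313, 166, 15, 10, 133]), ([257.2, 172.7], [250, 169, 15, 9, 109]), ([329.5, 187.8], [328, 183, 4, 11, 30]), ([289.2, 199.4], [286, 192, 7, 16, 95])]
```

View pics/c10.png

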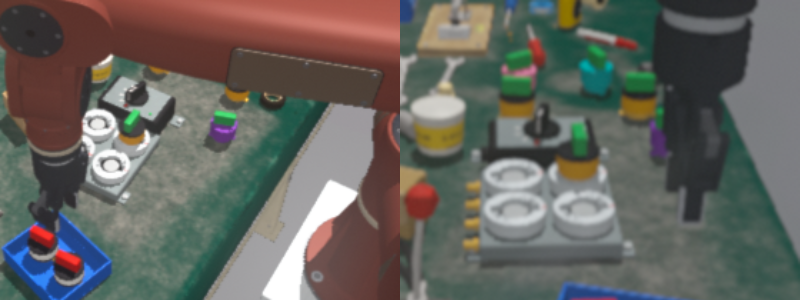

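Both spent cartridges stand in the tray: scene crop (42,238) and (68,263). One bench cartridge (B) has been knocked aside; its side pixel moved from (310,173) to (320,171). Two pictures remain, so I'll measure by masks. Moving above the bench cartridges.

>>> carry_out --pt "-5.2 -44.5 -5.3 0" --pt "-5.2 -44.5 -5.3 0" --pt "-5.2 -44.5 -5.3 0" --pt "-5.2 -44.5 -5.3 0" --pt "-5.2 -44.5 -5.3 0" --pt "-5.2 -44.5 -5.3 0" --pt "-5.2 -44.5 -5.3 0" --pt "-5.2 -44.5 -5.3 0" --pt "-5.2 -44.5 -5.3 0" --pt "-5.2 -44.5 -5.3 0"

```text
time: 25.2
tool_pos: [0.5331, -0.1135, 0.262]
ee_rot: [-0.028, 1.0, 0.001, -0.001]
ft_force: [0.9, 1.5, -0.3]
grip_width: 0.0466
grasp_force: 0.0
```

>>> carry_out --pt "-5.2 -44.5 -5.3 0" --pt "-5.2 -44.5 -5.3 0" --pt "0 0 0 0" --pt "0 0 0 0"

```text
time: 25.6
tool_pos: [0.5484, -0.2008, 0.2723]
ee_rot: [-0.027, 1.0, 0.001, -0.002]
ft_force: [0.7, 1.5, 0.6]
grip_width: 0.0471
grasp_force: 0.0
```

```bash
python3 - <<'E'
from disc import *
P=pose();print(P[0],P[2],read_state()["joints"].round(2));m,im=snap("wrist","w11.png");snap("scene","s11.png");snap("side","d11.png")
k,bs=blobs(im,(50,100,60),(85,255,255),100)
for c,s in bs: print(c,s,onz(m,c,.072).round(3), rect(m,k,(s[0],s[1],s[0]+s[2],s[1]+s[3]),.072))
ka,ba=blobs(im,(12,150,100),(24,255,255),60); print("amber",[(c,s[4],onz(m,c,.03).round(3)) for c,s in ba])
cv2.imwrite("pics/c11.png",cv2.resize(im,(784,588)))
E
```

```text
[ 0.54842027 -0.20077783  0.27228217] -176.89668321021094 [-0.57  0.07  0.1   1.61  0.   -0.63]
[23.4, 13.4] [0, 0, 60, 37, 1396] [ 0.401 -0.425  0.072] ((0.4049, -0.4214), 93.1, (0.0278, 0.0548))
[205.5, 40.2] [179, 0, 43, 81, 1868] [ 0.414 -0.268  0.072] ((0.415, -0.2717), 4.0, (0.0638, 0.0353))
[352.0, 24.9] [336, 0, 32, 54, 1218] [ 0.395 -0.141  0.072] ((0.3947, -0.1405), 20.1, (0.0434, 0.0203))
[96.0, 161.7] [0, 64, 207, 226, 19168] [ 0.526 -0.374  0.072] ((0.5437, -0.3748), 170.4, (0.1854, 0.2428))
[102.0, 117.7] [72, 102, 59, 32, 1019] [ 0.485 -0.365  0.072] ((0.4847, -0.3657), 112.9, (0.0192, 0.0539))
[499.2, 193.8] [466, 183, 67, 23, 1346] [0.537 0.023 0.072] ((0.5368, 0.0232), 93.1, (0.0223, 0.0668))
[227.7, 251.1] [218, 229, 20, 55, 695] [ 0.612 -0.246  0.072] ((0.618, -0.2467), 177.5, (0.0187, 0.0608))
[255.2, 285.2] [240, 269, 29, 31, 304] [ 0.65  -0.216  0.072] ((0.6501, -0.216), 29.7, (0.0338, 0.0221))
[236.8, 301.4] [225, 291, 24, 23, 206] [ 0.67  -0.235  0.072] ((0.6726, -0.2358), 19.5, (0.0262, 0.0241))
[554.8, 363.9] [551, 351, 9, 30, 129] [0.732 0.135 0.072] ((0.7348, 0.135), 9.1, (0.0405, 0.0085))
amber [([231.9, 79.1], 97, array([ 0.44, -0.25,  0.03])), ([458.2, 179.6], 573, array([0.531, 0.003, 0.03 ])), ([236.7, 223.5], 204, array([ 0.595, -0.241,  0.03 ])), ([303.4, 309.8], 572, array([ 0.702, -0.156,  0.03 ]))]
```

View pics/c11.png

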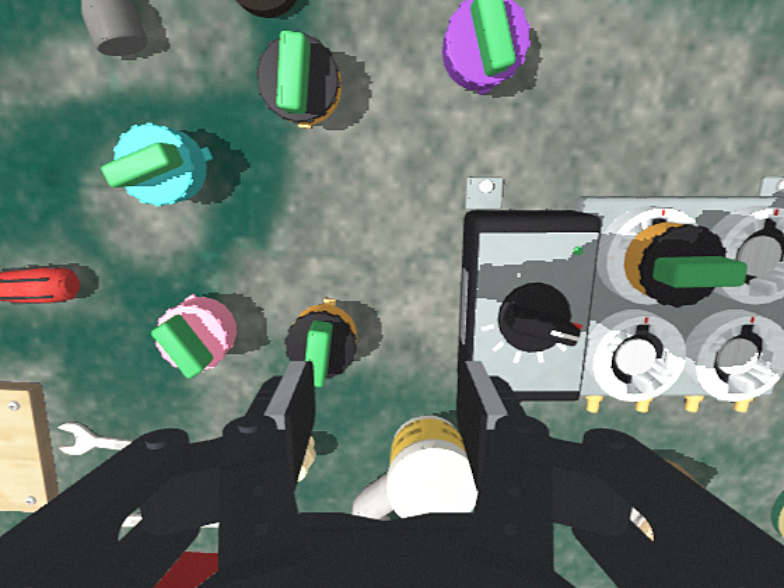

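The wrist view shows A at (318,350) in the enlarged picture (amber under black, green grip) and B at (293,70). Pink (185,345), turquoise (150,165) and purple (490,40) are decoys, and the dial is still at red. Going above A.

>>> carry_out --pt "-22 -16.1 22 0" --pt "-22 -16.1 22 0" --pt "-22 -16.1 22 0" --pt "0 0 0 0" --pt "0 0 0 0"

```text
time: 26.25
tool_pos: [0.6174, -0.2434, 0.2079]
ee_rot: [-0.029, 1.0, 0.001, -0.001]
ft_force: [-1.6, 0.3, 0.6]
grip_width: 0.0471
grasp_force: 0.0
```

```bash
cat > look.py <<'E'
from disc import *
import sys
def look(x,y,name,zt=.072,zd=.045,r=70):
    P=pose();print("tcp",P[0].round(4),round(P[2],1));m,im=snap("wrist",name)
    u,v=proj(m,(x,y,zt)).astype(int);print("px",u,v)
    H=cv2.cvtColor(im,cv2.COLOR_BGR2HSV);roi=(max(u-r,0),max(v-r,0),u+r,v+r)
    for V in(100,150,190): 
        try: print(V,rect(m,cv2.inRange(H,(55,110,V),(80,255,255)),roi,zt))
        except Exception as e: print(V,"none")
    try: print("disc",disc(m,im,roi,zd,75))
    except Exception: pass
    return m,im
E
python3 - <<'E'
from look import *
m,im=look(.617,-.2455,"w12.png")
E
```

```text
tcp [ 0.6174 -0.2434  0.2079] -176.7
px 271 209
100 ((0.6162, -0.2483), 174.9, (0.0159, 0.0488))
150 ((0.6167, -0.2485), 175.0, (0.0154, 0.0477))
190 ((0.6182, -0.2488), 174.8, (0.0146, 0.0442))
disc (0.6211, -0.2456, 0.0305)
```

>>> carry_out --pt "0 -4.9 20 0" --pt "0 0 30 8.4" --pt "0 0 40 0" --pt "0 0 35 0" --pt "0 0 12 0" --pt "0 0 0 0" --pt "0 0 0 0"

```text
time: 27.0
tool_pos: [0.619, -0.25, 0.0747]
ee_rot: [0.045, 0.999, -0.001, 0.001]
ft_force: [-0.7, 0.6, 0.6]
grip_width: 0.0466
grasp_force: 0.0
```

>>> carry_out --pt "0 0 0 0" --pt "0 0 0 0" --pt "0 0 0 0" --pt "0 0 0 0" --pt "0 0 0 0" --pt "0 0 0 0" --gripper 1

```text
time: 27.6
tool_pos: [0.619, -0.2499, 0.074]
ee_rot: [0.045, 0.999, -0.0, 0.001]
ft_force: [0.2, 2.0, 6.9]
grip_width: 0.0146
grasp_force: 59.0
```

>>> carry_out --pt "0 0 -20 0" --pt "0 0 -40 0" --pt "0 0 -40 0" --pt "0 0 -40 0" --pt "0 0 -25 0" --pt "0 0 0 0" --pt "0 0 0 0"

```text
time: 28.3
tool_pos: [0.6181, -0.2497, 0.2366]
ee_rot: [0.045, 0.999, -0.0, 0.0]
ft_force: [-0.1, 0.2, -3.6]
grip_width: 0.0145
grasp_force: 59.2
```

```bash
python3 - <<'E'
from h import *
P=pose();s=read_state();print(P[0],P[2],s["joints"].round(2),s["ft_force"]);m,im=snap("wrist","w13.png")
for f,msk in(("w5.png",RED),("w9.png",RED),("w13.png",GRN)):
    i=cv2.imread("pics/"+f);k=msk(i,60);q=np.zeros_like(k);q[200:360,240:310]=k[200:360,240:310]
    c=max(cv2.findContours(q,cv2.RETR_EXTERNAL,cv2.CHAIN_APPROX_NONE)[0],key=cv2.contourArea)
    print(f,cv2.boundingRect(c),cv2.minAreaRect(c))
print(to(.6175,.0103),to(.6138,.0943))
E
```

```text
[ 0.61810124 -0.24973263  0.23657816] 174.80838680247228 [-0.58  0.31  0.3   1.56 -0.   -0.49] [-0.08830376  0.16145558 -3.56055812]
w5.png (256, 224, 39, 115) ((275.0, 281.0), (114.0, 38.0), 90.0)
w9.png (256, 224, 40, 114) ((275.5, 280.5), (113.0, 39.0), 90.0)
w13.png (256, 223, 39, 114) ((275.0, 279.5), (113.0, 38.0), 90.0)
[ 23.6 258.6   0.3] [ 34.9 342.    0.4]
```

>>> carry_out --pt "3.9 43.1 0 0" --pt "3.9 43.1 0 0" --pt "3.9 43.1 0 0" --pt "3.9 43.1 0 0" --pt "3.9 43.1 0 0" --pt "3.9 43.1 0 0" --pt "0 0 0 -8.2" --pt "0 0 0 0" --pt "0 0 0 0" --pt "0 0 0 0"

```text
time: 29.35
tool_pos: [0.6178, 0.0091, 0.2359]
ee_rot: [-0.024, 1.0, 0.0, -0.001]
ft_force: [-0.2, -0.2, -2.3]
grip_width: 0.0144
grasp_force: 59.7
```

```bash
python3 - <<'E'
from h import *
P=pose();print(P[0],P[2],read_state()["ft_force"],to(.6173,.0102,.125))
E
```

```text
[0.61778123 0.00910642 0.23587972] -177.2239678136466 [-0.21755874 -0.1643891  -2.33485476] [  0.3   1.1 110.9]
```

>>> carry_out --pt "0.6 1.1 30 -0.3" --pt "0 0 40 0" --pt "0 0 30 0" --pt "0 0 10 0" --pt "0 0 0 0" --pt "0 0 0 0"

```text
time: 29.95
tool_pos: [0.6182, 0.0105, 0.1286]
ee_rot: [-0.028, 1.0, -0.0, 0.001]
ft_force: [0.9, -0.5, -1.2]
grip_width: 0.0149
grasp_force: 59.6
```

>>> carry_out --pt "0 0 4 0" --pt "0 0 4 0" --pt "0 0 4 0" --pt "0 0 2 0" --pt "0 0 0 0" --pt "0 0 0 0"

```text
time: 30.55
tool_pos: [0.6177, 0.011, 0.1133]
ee_rot: [-0.029, 1.0, -0.0, 0.0]
ft_force: [0.7, -0.4, 0.9]
grip_width: 0.0143
grasp_force: 60.0
```

>>> carry_out --pt "0 0 3 0" --pt "0 0 3 0" --pt "0 0 3 0" --pt "0 0 0 0" --pt "0 0 0 0"

```text
time: 31.05
tool_pos: [0.6179, 0.0112, 0.1069]
ee_rot: [-0.029, 1.0, -0.0, 0.001]
ft_force: [-10.4, 2.6, 24.3]
grip_width: 0.0144
grasp_force: 63.1
```

>>> carry_out --pt "0 0 -0.5 0" --pt "0 0 0 8.5" --pt "0 0 0 8.5" --pt "0 0 0 8.5" --pt "0 0 0 8.5" --pt "0 0 0 8.5" --pt "0 0 0 8.5"

```text
time: 31.75
tool_pos: [0.6191, 0.0102, 0.1069]
ee_rot: [0.407, 0.913, -0.0, 0.002]
ft_force: [-0.4, -2.9, 14.3]
grip_width: 0.0142
grasp_force: 62.0
```

>>> carry_out --pt "0 0 0 8.5" --pt "0 0 0 8.5" --pt "0 0 0 8.5" --pt "0 0 0 8.5" --pt "0 0 0 8.5" --pt "0 0 0 0" --pt "0 0 0 0"

```text
time: 32.45
tool_pos: [0.6181, 0.0105, 0.1069]
ee_rot: [0.708, 0.706, 0.0, 0.001]
ft_force: [-4.8, -1.9, 19.1]
grip_width: 0.014
grasp_force: 62.6
```

>>> carry_out --pt "0 0 0 -2.5" --pt "0 0 -2 0" --pt "0 0 -3 0" --pt "0 0 0 0" --pt "0 0 0 0"

```text
time: 32.95
tool_pos: [0.6178, 0.0108, 0.1094]
ee_rot: [0.693, 0.721, 0.0, 0.0]
ft_force: [1.7, -2.1, 2.2]
grip_width: 0.0144
grasp_force: 60.4
```

>>> carry_out --pt "0 0 0 0" --pt "0 0 0 0" --pt "0 0 0 0" --pt "0 0 0 0" --pt "0 0 -30 0" --pt "0 0 -40 0" --pt "0 0 -35 0" --pt "0 0 0 0" --pt "0 0 0 0" --gripper 0.45

```text
time: 33.85
tool_pos: [0.6179, 0.011, 0.2151]
ee_rot: [0.693, 0.721, 0.0, 0.001]
ft_force: [0.2, -0.2, -0.7]
grip_width: 0.0467
grasp_force: 0.0
```

```bash
python3 - <<'E'
from look import *
m,im=look(.6175,.0103,"w14.png",.109,.082,60)
m,im=look(.6175-.084,.0103-.0044,"w14b.png",.109,.082,60)
print(read_state()["joints"].round(2))
E
```

```text
tcp [0.6179 0.011  0.2151] 92.3
px 275 222
100 ((0.6176, 0.014), 92.8, (0.0152, 0.0487))
150 ((0.6181, 0.0119), 92.2, (0.0147, 0.0429))
190 ((0.6177, 0.0115), 92.8, (0.0137, 0.0422))
disc (0.6028, -0.0105, 0.0538)
tcp [0.6172 0.0111 0.2137] 92.3
px 159 224
100 ((0.536, 0.0091), 94.5, (0.0219, 0.0485))
150 ((0.5328, 0.0068), 94.7, (0.0152, 0.0441))
190 ((0.5329, 0.0063), 94.5, (0.0137, 0.043))
disc (0.5284, -0.0104, 0.0467)
[-0.19  0.15  0.08  1.5  -0.    1.34]
```

A is locked: yaw 92.5°, with the same apparent size as the kept one. Next is cartridge B, around (0.415,-0.272).

>>> carry_out --pt "-34.3 -26.6 0 0" --pt "-34.3 -26.6 0 0" --pt "-34.3 -26.6 0 0" --pt "-34.3 -26.6 0 0" --pt "-34.3 -26.6 0 0" --pt "-34.3 -26.6 0 0" --pt "-34.3 -26.6 0 0" --pt "-34.3 -26.6 0 0" --pt "0 0 0 -8.5" --pt "0 0 0 -8.5"

```text
time: 34.95
tool_pos: [0.4144, -0.2723, 0.2127]
ee_rot: [0.577, 0.817, 0.0, -0.001]
ft_force: [0.2, -0.1, -0.4]
grip_width: 0.047
grasp_force: 0.0
```

>>> carry_out --pt "0 0 0 -8.5" --pt "0 0 0 -8.5" --pt "0 0 0 -8.5" --pt "0 0 0 -8.5" --pt "0 0 0 -8.5" --pt "0 0 0 -8.5" --pt "0 0 0 -8.5" --pt "0 0 0 -8.5" --pt "0 0 0 -5" --pt "0 0 0 0"

```text
time: 35.95
tool_pos: [0.4154, -0.2711, 0.2129]
ee_rot: [-0.021, 1.0, 0.001, -0.001]
ft_force: [-0.2, 0.3, -0.2]
grip_width: 0.047
grasp_force: 0.0
```

```bash
python3 - <<'E'
from look import *
m,im=look(.415,-.2717,"w15.png")
print(read_state()["joints"].round(2),blobs(im,(12,150,100),(24,255,255),60)[1])
print(blobs(im,(50,100,60),(85,255,255),300)[1])
E
```

```text
tcp [ 0.4154 -0.2711  0.2129] -177.6
px 273 208
100 ((0.4184, -0.2676), 176.3, (0.0161, 0.049))
150 ((0.419, -0.2676), 176.5, (0.0158, 0.0478))
190 ((0.4205, -0.2678), 176.6, (0.0151, 0.0447))
disc (0.4264, -0.2999, 0.0715)
[-0.84 -0.22 -0.28  1.51 -0.   -0.88] [([277.8, 176.7], [257, 173, 44, 13, 112]), ([539.4, 325.8], [522, 305, 38, 57, 1113])]
[([197.8, 72.6], [0, 14, 560, 172, 36138]), ([247.8, 119.0], [231, 101, 34, 36, 919]), ([131.4, 243.5], [0, 131, 281, 183, 15807]), ([432.4, 181.7], [413, 153, 39, 59, 1607]), ([278.2, 212.1], [267, 183, 24, 58, 1077]), ([160.4, 274.5], [131, 255, 59, 40, 1260]), ([9.2, 363.3], [0, 352, 25, 28, 438]), ([143.4, 392.1], [125, 373, 31, 40, 568])]
```

>>> carry_out --pt "-5.2 3.2 22 0" --pt "0 0 33 6" --pt "0 0 40 0" --pt "0 0 35 0" --pt "0 0 11 0" --pt "0 0 0 0" --pt "0 0 0 0"

```text
time: 36.7
tool_pos: [0.4214, -0.2688, 0.0749]
ee_rot: [0.033, 0.999, -0.001, 0.001]
ft_force: [0.2, 0.1, 0.8]
grip_width: 0.0472
grasp_force: 0.0
```

>>> carry_out --pt "0 0 0 0" --pt "0 0 0 0" --pt "0 0 0 0" --pt "0 0 0 0" --pt "0 0 0 0" --pt "0 0 0 0" --gripper 1

```text
time: 37.3
tool_pos: [0.4217, -0.2688, 0.0751]
ee_rot: [0.032, 0.999, -0.001, 0.001]
ft_force: [-0.4, 2.1, 7.1]
grip_width: 0.014
grasp_force: 58.9
```

>>> carry_out --pt "0 0 -20 0" --pt "0 0 -40 0" --pt "0 0 -40 0" --pt "0 0 -40 0" --pt "0 0 -25 0" --pt "0 0 0 0" --pt "0 0 0 0"

```text
time: 38.0
tool_pos: [0.4211, -0.2685, 0.2386]
ee_rot: [0.032, 0.999, -0.0, 0.0]
ft_force: [-0.6, 0.7, -2.9]
grip_width: 0.0149
grasp_force: 59.4
```

```bash
python3 - <<'E'
from h import *
P=pose();s=read_state();print(P[0],P[2],s["joints"].round(2),s["ft_force"]);m,im=snap("wrist","w16.png")
k=GRN(im,60);q=np.zeros_like(k);q[200:360,240:310]=k[200:360,240:310]
c=max(cv2.findContours(q,cv2.RETR_EXTERNAL,cv2.CHAIN_APPROX_NONE)[0],key=cv2.contourArea);print(cv2.boundingRect(c))
print(to(.6135,.0943))
E
```

```text
[ 0.4210867  -0.26846344  0.23858311] 176.30241178530682 [-0.83 -0.21 -0.23  1.55 -0.   -0.77] [-0.5732595   0.65107248 -2.92943208]
(256, 222, 39, 113)
[-1.69e+02  3.74e+02  1.00e-01]
```

>>> carry_out --pt "-18.8 41.6 0 0" --pt "-18.8 41.6 0 0" --pt "-18.8 41.6 0 0" --pt "-18.8 41.6 0 0" --pt "-18.8 41.6 0 0" --pt "-18.8 41.6 0 0" --pt "-18.8 41.6 0 0" --pt "-18.8 41.6 0 0" --pt "-18.8 41.6 0 0" --pt "0 0 0 -6.7"

```text
time: 39.05
tool_pos: [0.614, 0.0991, 0.2349]
ee_rot: [-0.028, 1.0, 0.001, -0.002]
ft_force: [0.5, -0.3, -1.1]
grip_width: 0.0146
grasp_force: 59.5
```

>>> carry_out --pt "0 0 0 0" --pt "0 0 0 0" --pt "0 0 0 0"

```text
time: 39.35
tool_pos: [0.6134, 0.0936, 0.2379]
ee_rot: [-0.025, 1.0, -0.0, -0.0]
ft_force: [-0.4, -0.4, -2.5]
grip_width: 0.0143
grasp_force: 59.5
```

```bash
python3 - <<'E'
from h import *
P=pose();print(P[0],P[2],read_state()["ft_force"],to(.6138,.0942,.125))
E
```

```text
[0.61343322 0.09362702 0.23794761] -177.18611678629136 [-0.35723966 -0.38295704 -2.48682838] [ -0.5   0.6 112.9]
```

>>> carry_out --pt "-0.4 0.6 32 0.2" --pt "0 0 40 0" --pt "0 0 30 0" --pt "0 0 10 0" --pt "0 0 0 0" --pt "0 0 0 0"

```text
time: 39.95
tool_pos: [0.6151, 0.0947, 0.1283]
ee_rot: [-0.024, 1.0, -0.0, 0.001]
ft_force: [-0.8, 0.0, -1.8]
grip_width: 0.0146
grasp_force: 59.4
```

>>> carry_out --pt "0 0 4 0" --pt "0 0 4 0" --pt "0 0 4 0" --pt "0 0 2 0" --pt "0 0 0 0" --pt "0 0 0 0"

```text
time: 40.55
tool_pos: [0.6145, 0.0945, 0.1129]
ee_rot: [-0.024, 1.0, -0.001, 0.0]
ft_force: [-1.6, -4.1, 3.9]
grip_width: 0.0146
grasp_force: 60.5
```

>>> carry_out --pt "0 0 3 0" --pt "0 0 3 0" --pt "0 0 2 0" --pt "0 0 0 0" --pt "0 0 0 0"

```text
time: 41.05
tool_pos: [0.6147, 0.0945, 0.108]
ee_rot: [-0.024, 1.0, -0.001, 0.001]
ft_force: [-12.3, -4.5, 27.1]
grip_width: 0.0149
grasp_force: 63.4
```

>>> carry_out --pt "0 0 -0.5 0" --pt "0 0 0 8.5" --pt "0 0 0 8.5" --pt "0 0 0 8.5" --pt "0 0 0 8.5" --pt "0 0 0 8.5" --pt "0 0 0 8.5"

```text
time: 41.75
tool_pos: [0.6136, 0.0957, 0.108]
ee_rot: [0.41, 0.912, 0.0, -0.0]
ft_force: [-14.9, 0.2, 26.0]
grip_width: 0.0143
grasp_force: 63.6
```

>>> carry_out --pt "0 0 0 8.5" --pt "0 0 0 8.5" --pt "0 0 0 8.5" --pt "0 0 0 8.5" --pt "0 0 0 8.5" --pt "0 0 0 0" --pt "0 0 0 0"

```text
time: 42.45
tool_pos: [0.6136, 0.0957, 0.108]
ee_rot: [0.711, 0.703, 0.0, -0.0]
ft_force: [-16.0, -1.1, 26.6]
grip_width: 0.0145
grasp_force: 63.5
```

>>> carry_out --pt "0 0 0 -2.5" --pt "0 0 -2 0" --pt "0 0 -3 0" --pt "0 0 0 0" --pt "0 0 0 0"

```text
time: 42.95
tool_pos: [0.6139, 0.0951, 0.1101]
ee_rot: [0.696, 0.718, -0.0, -0.0]
ft_force: [-5.1, -3.4, 5.8]
grip_width: 0.0145
grasp_force: 60.7
```

>>> carry_out --pt "0 0 0 0" --pt "0 0 0 0" --pt "0 0 0 0" --pt "0 0 0 0" --pt "0 0 -30 0" --pt "0 0 -40 0" --pt "0 0 -35 0" --pt "0 0 0 0" --pt "0 0 0 0" --gripper 0.45

```text
time: 43.85
tool_pos: [0.6149, 0.0951, 0.2156]
ee_rot: [0.696, 0.718, 0.001, 0.001]
ft_force: [-0.1, 0.6, -1.1]
grip_width: 0.0471
grasp_force: 0.0
```

```bash
python3 - <<'E'
from look import *
m,im=look(.6138,.0943,"w17.png",.109,.082,60)
m,im=look(.6178,.0103,"w17b.png",.109,.082,60)
m,im=look(.5336,.0062,"w17c.png",.109,.082,55)
print(read_state()["joints"].round(2))
s,a=snap("scene","s17.png");d,b=snap("side","d17.png")
cv2.imwrite("pics/c17.png",np.hstack([cv2.resize(a[150:350,190:400],(400,380)),cv2.resize(b[140:350,200:390],(400,380))]))
E
```

```text
tcp [0.6149 0.0951 0.2156] 91.8
px 274 222
100 ((0.6131, 0.0986), 92.2, (0.0154, 0.0487))
150 ((0.6133, 0.0961), 92.2, (0.0151, 0.0438))
190 ((0.6132, 0.0958), 92.2, (0.014, 0.043))
disc (0.6143, 0.0939, 0.0309)
tcp [0.6142 0.0951 0.2142] 91.8
px 277 324
100 ((0.6175, 0.0186), 92.3, (0.0154, 0.0561))
150 ((0.6179, 0.0127), 92.3, (0.0151, 0.0442))
190 ((0.6177, 0.0118), 92.3, (0.014, 0.0425))
disc (0.6055, -0.0024, 0.0459)
tcp [0.6137 0.0951 0.2135] 91.8
px 170 326
100 ((0.5321, 0.0329), 57.1, (0.0268, 0.0084))
150 ((0.5258, 0.0274), 53.0, (0.0075, 0.003))
190 ((0.5258, 0.0268), 47.3, (0.0049, 0.0016))
disc (0.5362, -0.0126, 0.0654)
[-0.06  0.17  0.1   1.5   0.    1.48]
```

View pics/c17.png

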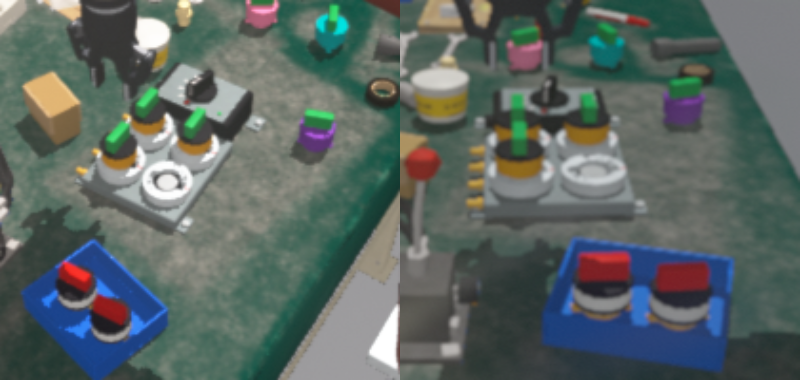

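Scene and side views: three green-gripped amber cartridges fitted, both red ones standing in the tray, near-left port empty, no full cartridge left on the bench. Now the dial: back above it at yaw -102°.

>>> carry_out --pt "-45.5 -10.3 0 0" --pt "-45.5 -10.3 0 0" --pt "-45.5 -10.3 0 0" --pt "-45.5 -10.3 0 0" --pt "0 0 0 -8.55" --pt "0 0 0 -8.55" --pt "0 0 0 -8.55" --pt "0 0 0 -8.55" --pt "0 0 0 -8.55" --pt "0 0 0 -8.55"

```text
time: 45.1
tool_pos: [0.5784, -0.088, 0.214]
ee_rot: [0.314, 0.95, -0.0, -0.001]
ft_force: [-1.0, -0.9, 0.0]
grip_width: 0.0472
grasp_force: 0.0
```

>>> carry_out --pt "0 0 0 -8.55" --pt "0 0 0 -8.55" --pt "0 0 0 -8.55" --pt "0 0 0 -8.55" --pt "0 0 0 -8.55" --pt "0 0 0 -8.55" --pt "0 0 0 -8.55" --pt "0 0 0 -8.55" --pt "0 0 0 -8.55" --pt "0 0 0 -8.55"

```text
time: 46.1
tool_pos: [0.5784, -0.088, 0.214]
ee_rot: [-0.414, 0.91, 0.0, -0.0]
ft_force: [0.8, -0.3, 0.1]
grip_width: 0.0465
grasp_force: 0.0
```

>>> carry_out --pt "0 0 0 -8.55" --pt "0 0 0 -8.55" --pt "0 0 0 -8.55" --pt "0 0 0 -3.7" --pt "0 0 0 0" --pt "0 0 0 0"

```text
time: 46.7
tool_pos: [0.5786, -0.088, 0.2143]
ee_rot: [-0.628, 0.778, 0.0, -0.0]
ft_force: [0.5, -0.1, -0.4]
grip_width: 0.0468
grasp_force: 0.0
```

```bash
python3 - <<'E'
from h import *
P=pose();print(P[0],P[2],read_state()["joints"].round(2),to(.5785,-.0880,.095))
m,im=snap("wrist","w18.png")
k=hsv(im,(0,0,190),(180,40,255));print(proj(m,(.5785,-.088,.095)))
u,v=proj(m,(.5785,-.088,.095)).astype(int)
q=k[v-15:v+50,u-25:u+25];n,l,s,c=cv2.connectedComponentsWithStats(q)
print([((c[i]+[u-25,v-15]).round(1).tolist(),s[i].tolist()) for i in range(1,n) if s[i,4]>8])
print("red",[b for b in blobs(im,(172,120,100),(6,255,255),8)[1] if abs(b[0][0]-u)<40 and abs(b[0][1]-v)<60])
E
```

```text
[ 0.57856404 -0.0880253   0.21434117] -102.1670318588488 [-0.37  0.06 -0.02  1.5  -0.   -1.73] [ -0.   -0.  119.3]
[274.20540841 214.20258789]
[([273.5, 232.4], [23, 21, 4, 26, 103]), ([254.5, 237.5], [1, 34, 9, 10, 52]), ([262.5, 262.2], [0, 61, 26, 4, 57])]
red [([274.1, 246.2], [271, 245, 7, 3, 17])]
```

>>> carry_out --pt "0 0 40 0" --pt "0 0 40 0" --pt "0 0 30 0" --pt "0 0 9.5 0" --pt "0 0 0 0" --pt "0 0 0 0"

```text
time: 47.35
tool_pos: [0.5796, -0.0885, 0.0972]
ee_rot: [-0.629, 0.778, -0.001, 0.0]
ft_force: [1.7, 0.1, -0.4]
grip_width: 0.0472
grasp_force: 0.0
```

>>> carry_out --pt "0 0 0 0" --pt "0 0 0 0" --pt "0 0 0 0" --pt "0 0 0 0" --pt "0 0 0 0" --pt "0 0 0 0" --gripper 1

```text
time: 47.95
tool_pos: [0.5797, -0.0885, 0.0971]
ee_rot: [-0.629, 0.777, -0.001, 0.001]
ft_force: [-0.9, -0.2, 6.2]
grip_width: 0.0126
grasp_force: 60.2
```

>>> carry_out --pt "0 0 0 8.5" --pt "0 0 0 8.5" --pt "0 0 0 8.5" --pt "0 0 0 8.5" --pt "0 0 0 8.5" --pt "0 0 0 8.5" --pt "0 0 0 8.5" --pt "0 0 0 8.5" --pt "0 0 0 8.5" --pt "0 0 0 8.5"

```text
time: 48.95
tool_pos: [0.5788, -0.0874, 0.097]
ee_rot: [0.064, 0.998, 0.001, 0.0]
ft_force: [-5.7, 6.6, 10.5]
grip_width: 0.0124
grasp_force: 60.8
```

>>> carry_out --pt "0 0 0 5.5" --pt "0 0 0 0" --pt "0 0 0 0"

```text
time: 49.25
tool_pos: [0.5789, -0.0873, 0.0971]
ee_rot: [0.109, 0.994, 0.001, 0.0]
ft_force: [-4.4, 5.9, 9.4]
grip_width: 0.0121
grasp_force: 60.8
```

>>> carry_out --pt "0 0 0 0" --pt "0 0 0 0" --pt "0 0 0 0" --pt "0 0 0 0" --pt "0 0 -40 0" --pt "0 0 -45 0" --pt "0 0 -40 0" --pt "0 0 0 0" --pt "0 0 0 0" --gripper 0.45

```text
time: 50.15
tool_pos: [0.5795, -0.0885, 0.2214]
ee_rot: [0.109, 0.994, -0.0, 0.001]
ft_force: [0.5, -0.6, -0.9]
grip_width: 0.0472
grasp_force: 0.0
```

```bash
python3 - <<'E'
from h import *
P=pose();print(P[0],P[2]);m,im=snap("wrist","w19.png")
k=hsv(im,(0,0,190),(180,40,255));u,v=proj(m,(.5785,-.088,.095)).astype(int);print(u,v)
q=k[v-40:v+60,u-50:u+50];n,l,s,c=cv2.connectedComponentsWithStats(q)
print([((c[i]+[u-50,v-40]).round(1).tolist(),s[i].tolist(),onz(m,c[i]+[u-50,v-40],.095)[:2].round(4)) for i in range(1,n) if s[i,4]>8])
ys,xs=np.where(l==max((i for i in range(1,n) if np.linalg.norm(c[i]+[u-50,v-40]-[u,v])<32),key=lambda i:s[i,4],default=0))
W=np.array([onz(m,(x+u-50,y+v-40),.095)[:2] for x,y in zip(xs,ys)],np.float32);a=cv2.fitLine(W,cv2.DIST_L2,0,.01,.01).ravel();print("line yaw",np.degrees(np.arctan2(a[1],a[0])),W.mean(0))
print("red",[(b,onz(m,b[0],.06)) for b in blobs(im,(172,120,100),(6,255,255),8)[1] if abs(b[0][0]-u)<70 and abs(b[0][1]-v)<80])
E
```

```text
[ 0.57945999 -0.08846704  0.22139458] 167.45218686368082
274 211
[([274.9, 225.4], [0, 0, 100, 100, 5191], array([ 0.5894, -0.0902]))]
line yaw 34.39123 [ 0.58996403 -0.09016725]
red [(([315.7, 201.1], [310, 198, 12, 7, 81]), array([ 0.58626794, -0.05284334,  0.06      ]))]
```

```bash
python3 - <<'E'
from h import *
m=camera_model("wrist");im=cv2.imread("pics/w19.png");K=hsv(im,(0,0,190),(180,60,255))
q=np.zeros_like(K);u,v=274,211;Y,X=np.indices(K.shape)
q[(np.hypot(X-u,Y-v+5)<36)]=255;q&=K
n,l,s,c=cv2.connectedComponentsWithStats(q)
for i in range(1,n):
    if s[i,4]>15:
        ys,xs=np.where(l==i);W=np.array([onz(m,(x,y),.095)[:2] for x,y in zip(xs,ys)],np.float32);a=cv2.fitLine(W,cv2.DIST_L2,0,.01,.01).ravel()
        print(c[i].round(1),s[i],W.mean(0),np.degrees(np.arctan2(a[1],a[0])).round(1))
print(proj(m,(.5785,-.088,.095)))
E
```

```text
[263.3 217.6] [239 171  71  71 945] [ 0.5799529  -0.09708163] 34.2
[274.38658644 213.69257009]
```

```bash
python3 - <<'E'
import cv2
g=cv2.cvtColor(cv2.imread("pics/w19.png"),cv2.COLOR_BGR2GRAY)
for y in range(170,256,3): print(y,"".join(" .:-=+*#%@"[int(v)//26] for v in g[y,236:322:2]))
E
```

```text
170 %%%%%%%%%%%%%%%%%%%%@-*%%%#*%%%@-%%%%#%%%% 
173 %%%%%%%%%%%%%%%%=   ..  .:=======%%%%%%%%%*
176 %%%%%%%%%%%%#..:::::::..... :====*%%%%%%%%#
179 %%%%%%%%%%+.:::::. . . . ..... ===%%%%%%%%%
182 %%%%%%%%@-::::::........ ...... -=%%%%%%%#%
185 %%%%%%%% :::::::.:---:::.........:=*%%#%%%%
188 %%%%%%@.::::::::.:---:::........:.-=%%#%%%#
191 %%%%%%+:::::::::.:--::::........::.==*%%%#*
194 %%%%%%.::-::::::.::-:::.........::::==%%###
197 %%%%%+::::::::::.:--::::........:::.==%%%%%
200 %%%%%-::::::::::::--::::. .... :::..-#==++=
203 %%%%%+::::::::::.:-::::........::::.=======
206 %%%%%+::::::::::.:::::::. ......:::.=-%#%##
209 %%%%%#::::::::::::-::::.........:::.=%#%#%#
212 %%%%%%::::::::::::-::::........:::.:%%%####
215 %%%%%%#:::::::::.:-:...:.......::::-%######
218 %%%%@@@-::::::::.::-@@........ .:.#@@@#####
221 %%@@@@%%#.::::::.:::@@...........%%#%@@@%##
224 %%@@%%%%%%.:::::.:::@@........ *%%##%######
227 %%%%%%%%%%%#.:::.:::@@...... :%%######%####
230 #%%%%%%%%%%@@#+..:::@@... :%%@@######%#####
233 -%%%%%%%%%@@@#%%#:::@@ . #%##@@@######%####
236 .#%%%%%%%%@@%%%%#.::@@.. #%#%#@@@##########
239 :-%%%%%%%%%%%%%%%*..@@ :%%##%%%#%####%#####
242 + #%%%%%%%%%%%#%%%%#@@#%%%%%%###%##########
245 *:-%%%%%%%%%%%%##%#%#%%%%#%%#%%%###########
248 ++ *%%%%%%%%%%%%%%##%##%%##%###############
251 ++:-%%%%%%%%%%#%%%%%%###%##%#%#############
254 +++.*%%%%%%#%%%###%%%%#####################
```

The pointer's white line runs straight down the image at u = 277 (rows 218 to 242), yaw about -12°. That is 90° clockwise of the red mark, with neighbouring ticks on either side, so it is on the third click. The gripper is clear, so I'm handing in.

```bash
python3 -c "
from cell import *
print(sign_off())"
```

```text
the job is handed in; nothing more can be done
None
```

I handed the job in; sign-off returned no verdict. By my last checks, both spent cartridges stand in the tray, both full bench cartridges are locked in ports, the fitted cartridge and grease tub look undisturbed, and the dial is on the third click.

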